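# Load a fresh glue stick into the bench glue gun

### The job

Load the cold glue gun: take the thick white glue stick from the rest and start it into the feed hole at the back of the gun, about half of the hole's depth in. Let go, take hold of it again nearer its tail, push it home until it stops in the gun, and let go; leave the thin amber stick and the rest of the desk as they are.

Things in the scene. Friction and masses are not known exactly. Their poses are not given: they have to be found in the camera images.
- stick_mid (a point): centre of the thick white hot-melt glue stick, a stiff round rod 15 mm in diameter and 200 mm long, 35 g; its x axis runs along the stick. Both ends are alike (slightly bevelled) and either may go in first. At the start it lies level in one of the two pairs of notches of the rest.
- barrel: barrel of a teal glue gun that stands fixed, nose down. Origin: centre of the round mouth of its feed hole, in the black rubber collar (47 mm across) at the gun's raised back end, 152 mm above the desk. The x axis points straight out of the hole along its centre line, 30 degrees above level (the stick goes in along -x); y is level; z is square to both.
- bore_end (a point): centre of the solid stop at the bottom of the feed hole, 145 mm inside the mouth; a stick that is home touches it and still stands 55 mm out of the mouth. The hole is 18 mm wide, flared to 26 mm at the mouth over its first 14 mm.
- feed_pad (a joint): lift (m) of a sprung pad in the roof of the feed hole, 35 to 63 mm inside the mouth; 0 when the hole is empty, 0.0025 with a stick under it. It presses the stick onto the hole's floor, so that it drags with about 5 N on the way in, and a stick 60 mm or more in stays where it is let go.
- gun: the gun's fixed stand: steel base 225 (x) by 115 (y) by 10 mm, origin the centre of its underside; the hole's mouth is 62 mm towards +x of it. The housing round the hole is 46 mm wide and 52 mm high with a rib 6 mm higher on top; the pistol grip hangs square to the barrel, 31 to 69 mm ahead of the mouth. Behind the mouth nothing of the gun stands over 100 mm above the desk.
- rest: fixed aluminium rest for the sticks, 116 (x) by 136 (y) mm, base 6 mm thick, origin the centre of its underside. Two upright end plates, 6 mm thick, 46 mm high, at x = -52 and +52 mm, each with notches 20 mm wide at y = -35 and +35 mm, their floors 32 mm above the desk. The sticks lie across them along x, with 98 mm free between the plates and 26 mm free below.
- thin_mid (a point): centre of the thin amber glue stick (11 mm in diameter, 200 mm long, x along it) in the other pair of notches; of the wrong size for this gun, to be left where it is
- screwdriver: loose screwdriver with a white handle, 190 mm long along its x axis, lying on the desk beyond the gun; origin: centre of its underside; a bystander
- knife: loose snap-off knife with an orange and black handle, 170 mm long, lying on the desk; origin: near the middle of its underside; a bystander
- mug: loose blue mug, 82 mm wide and 95 mm high, standing on the desk; origin: centre of its underside; a bystander
There are look-alikes about, which are no part of the job. What is meant by the part that bears stick_mid is not red, and is the larger of those in its own colour.

How it is judged:
By the outcome, as a careful person would: the job done as asked, in the order asked, and still so for the second after the job is handed in, with the robot touching nothing.
It also fails if it takes over 56 s, if anything falls off the work surface, if the arm or the gripper's body presses on something with over 40 N, if the wrist force passes 120 N, or if a joint passes its speed limit or range.

### The arm

A 6-joint arm with a two-finger parallel gripper is mounted at the origin on the work surface. World frame = base frame: x ahead of the robot, y to its left, z up, the work surface at z = 0. Lengths are in m, angles in rad, forces in N, time in s.
With the tool pointing down it reaches from about 0.4 to 0.825 m from the base axis. Payload 7 kg.
Tool frame: the origin (TCP) lies on the centre line of the jaws, within the pads' length; the fingertips stand 11 mm ahead of it and the grasp point (between the pads) lies 8 mm behind it; z points along the fingers, y is the direction in which the jaws open and shut (so a half turn about z gives the same grasp; the last joint's range is limited). The gripper opens to 88 mm and grips with 3 to 60 N. Pads are 19 mm wide; open, the fingers measure 130 mm over their backs; the gripper's body (78 mm by 193 mm) begins 47 mm behind the grasp point.
Start: joints at [1.61, 0.359, 0.012, 0, -1.224, -0.288], TCP at [0.166, 0.654, 0.238] pointing down, gripper open.
Joint ranges: [-3.07, 3.07], [-1.43, 2.12], [-1.02, 1.25], [-3.03, 1.67], [-3.05, -0], [-3.03, 3.03]. Speed limits (rad/s): [2.39, 2.39, 3.01, 3.14, 3.14, 3.14].

### API

Orientations are given as [roll, pitch, yaw] about the fixed x, y, z axes, in that order (R = Rz(yaw) Ry(pitch) Rx(roll)).
In Python, from station import * gives the robot as it stands.
- The arm moves only by the tool play_rows, never from a script. Its argument "targets" is a list of rows, each a list of 7 numbers: the turn, a rotation vector about the world's x, y, z in rad, then the shift along the world's x, y, z in m, then the opening, from 0 (shut) to 1 (fully open). A call has 1 to 12 rows; each row shifts and turns the pose as measured when the row begins; what a row does not reach is not made up. A row lasts 1/8 s, in which the tool goes at most 62.5 mm and 10.7 degrees, less where a joint would pass 70% of its speed; a pose out of reach is approached as far as the arm can. A call is refused whole if a number of a shift passes 0.0625 or a number of a turn 0.188, either way. A call with a gripper value outside its range is refused whole. The fingers move at their own pace and stop on an object; "grip_force" is the grip in N (left out, the last holds). Time passes only in rows, so rows that do not move let the fingers close. It gives the time, the measured TCP pose, the force and the opening at its end, in the units of the state.
- get_state(): the state, without advancing time (a new reading comes with each control period).
- grab_frame(name): name is "scene" or "top" or "wrist"; returns (picture, depth): 420x560x3 uint8, blue, green, red; 420x560 float32, m along the optical axis (not along the pixel's ray), 0 where there is no reading.
- camera_params(name): a dict with "camera_matrix" (3x3 intrinsics, pixels), "extrinsics" (4x4, takes a point from world to camera coordinates); the wrist camera has in their place "hand_eye" (4x4, takes a point from camera to tool coordinates, whose origin is the TCP and whose axes are the flange's). Camera axes: x right, y up, looking along -z (the intrinsics and any distortion apply to the point x, -y, -z); pixel columns grow to the right and rows downward; lengths in m; the calibration is good to about 2 mm. A picture is of the moment at which its call begins: read the wrist's pose just before it. camera_params takes no time and is no camera call.
- job_done(): hands the job in, once; it reports no verdict.
The state is a dict: "t": time; "q": joint angles; "qd": joint speeds; "joint_efforts": joint torques, N m; "eef_pos": TCP position; "ee_rot": TCP orientation; "force": force on the tool from outside, world axes, zero at the start; "moment": the same for the moment, N m; "width": finger opening in m.
Only numpy, scipy, OpenCV 4.12 (cv2) and the standard library are available. Lean on these libraries where they do the work, as an engineer would, in place of code of your own. Each camera call takes 0.05 s, during which the arm holds its last target.

## Working session

There is one attempt and no reset: what is moved stays moved. The work goes in short steps, Python scripts to look and compute and a tool call to move; the robot and the scene stay as the last step left them, time stands still between calls to the robot, and variables do not carry over. Pictures are saved under pics/ and viewed, and the job is handed in when it is done.

Besides the shell and the picture viewer there is one more tool, called after "Call:" as name(argument=value, ...), one argument or row to a line, values as JSON. play_rows: Moves the arm, as the interface text tells. Its arguments: {"type":"object","properties":{"targets":{"type":"array","items":{"type":"array","items":{"type":"number"}}},"grip_force":{"type":"number"}},"required":["targets"]}

```bash
ls; mkdir -p pics; python3 - <<'E'
from station import *
import cv2,numpy as np
np.set_printoptions(precision=4,suppress=True)
s=get_state(); print(s)
for n in ["scene","top","wrist"]:
    p=camera_params(n); print(n,p)
    im,d=grab_frame(n); cv2.imwrite(f"pics/{n}0.png",im); np.save(f"pics/{n}0.npy",d)
E
```

```text
pics
{'t': 0.0, 'q': array([ 1.6101,  0.3594,  0.011 , -0.0004, -1.2241, -0.2881]), 'qd': array([ 0.0002,  0.0003,  0.0003, -0.0007, -0.0006,  0.0002]), 'joint_efforts': array([ -0.0001, -58.2715,  29.3062,   6.9974,   0.0069,  -0.0002]), 'eef_pos': array([0.1661, 0.6537, 0.2366]), 'ee_rot': array([ 3.1399, -0.0001, -0.2489]), 'force': array([-0.4631, -0.0138,  0.9214]), 'moment': array([0.03  , 0.0067, 0.0077]), 'width': 0.08749333354884718}
scene {'camera_matrix': array([[427.5064,   0.    , 282.4965],
       [  0.    , 427.5064, 208.0791],
       [  0.    ,   0.    ,   1.    ]]), 'extrinsics': array([[ 0.458 ,  0.8889,  0.0104, -0.2431],
       [-0.7661,  0.3888,  0.5117,  0.3933],
       [ 0.4508, -0.2424,  0.8591, -1.4221],
       [ 0.    ,  0.    ,  0.    ,  1.    ]])}
top {'camera_matrix': array([[431.0995,   0.    , 280.2627],
       [  0.    , 431.0995, 210.1555],
       [  0.    ,   0.    ,   1.    ]]), 'extrinsics': array([[ 0.0025, -0.9998,  0.0212, -0.0244],
       [ 0.9978,  0.0039,  0.0666, -0.558 ],
       [-0.0667,  0.021 ,  0.9976, -1.3107],
       [ 0.    ,  0.    ,  0.    ,  1.    ]])}
wrist {'camera_matrix': array([[298.6288,   0.    , 282.0287],
       [  0.    , 298.6288, 206.9344],
       [  0.    ,   0.    ,   1.    ]]), 'hand_eye': array([[-0.0005,  0.9631,  0.2691,  0.0727],
       [ 1.    ,  0.0002,  0.0012,  0.0002],
       [ 0.0011,  0.2691, -0.9631, -0.146 ],
       [ 0.    ,  0.    ,  0.    ,  1.    ]])}
```

View pics/scene0.png

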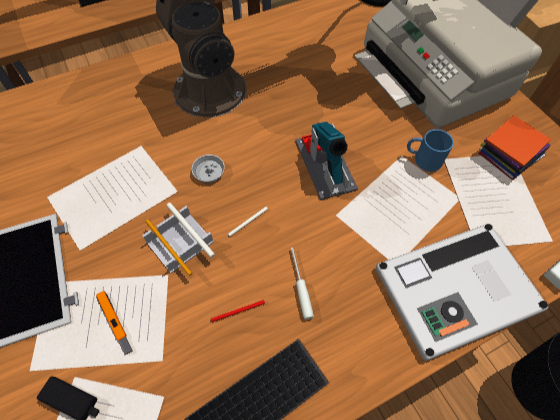

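View pics/top0.png

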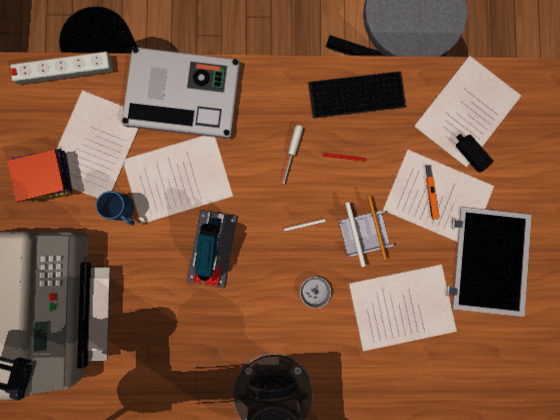

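View pics/wrist0.png

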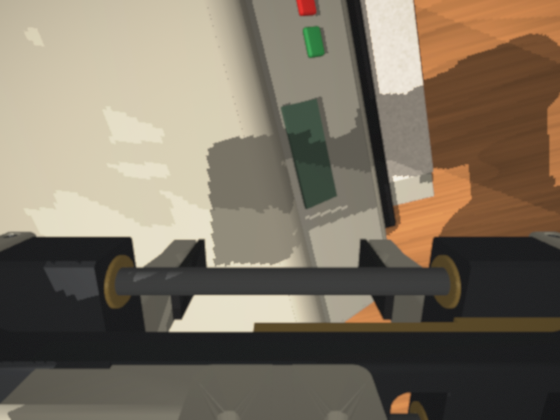

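```bash
cat > h.py <<'E'
from station import *
import cv2,numpy as np
np.set_printoptions(precision=4,suppress=True)
def ray(n,u,v,p=None):
    p=p or camera_params(n);K=p["camera_matrix"]
    d=np.array([(u-K[0,2])/K[0,0],-(v-K[1,2])/K[1,1],-1.])
    E=p["extrinsics"];R=E[:3,:3];t=E[:3,3]
    return -R.T@t,R.T@d
def onz(n,u,v,z):
    o,d=ray(n,u,v);s=(z-o[2])/d[2];return o+s*d
def dep(n,u,v,D):
    o,d=ray(n,u,v);return o+D*d
def cloud(n,D):
    H,W=D.shape;u,v=np.meshgrid(np.arange(W),np.arange(H))
    p=camera_params(n);K=p["camera_matrix"]
    c=np.stack([(u-K[0,2])/K[0,0]*D,-(v-K[1,2])/K[1,1]*D,-D],-1)
    E=p["extrinsics"];return (c-E[:3,3])@E[:3,:3]
def proj(n,P):
    p=camera_params(n);K=p["camera_matrix"];E=p["extrinsics"]
    c=E[:3,:3]@np.asarray(P)+E[:3,3];return np.array([K[0,0]*c[0]/-c[2]+K[0,2],K[1,1]*c[1]/c[2]+K[1,2]])
E
python3 - <<'E'
from h import *
t=cv2.imread("pics/top0.png");s=cv2.imread("pics/scene0.png")
a=cv2.resize(t[190:300,170:250],None,fx=5,fy=5,interpolation=cv2.INTER_CUBIC)
b=cv2.resize(t[180:280,320:410],None,fx=5,fy=5,interpolation=cv2.INTER_CUBIC)[:,:400]
a=a[:550];b=np.vstack([b,np.zeros((50,400,3),np.uint8)])
cv2.imwrite("pics/z1.png",np.hstack([a,b]))
cv2.imwrite("pics/z2.png",np.hstack([cv2.resize(s[110:210,285:365],None,fx=5,fy=5),cv2.resize(s[190:290,135:215],None,fx=5,fy=5)]))
for n in["top","scene"]:
    print(n,ray(n,280,210)[0])
D=np.load("pics/top0.npy");C=cloud("top",D)
print(C[130,300],C[250,280],C[100,100])
E
```

```text
top [0.4695 0.0054 1.3451]
scene [ 1.0538 -0.2815  1.0229]
[ 0.8072 -0.0831  0.0276] [ 0.4352 -0.0225 -0.0025] [0.9051 0.5463 0.0005]
```

View pics/z1.png

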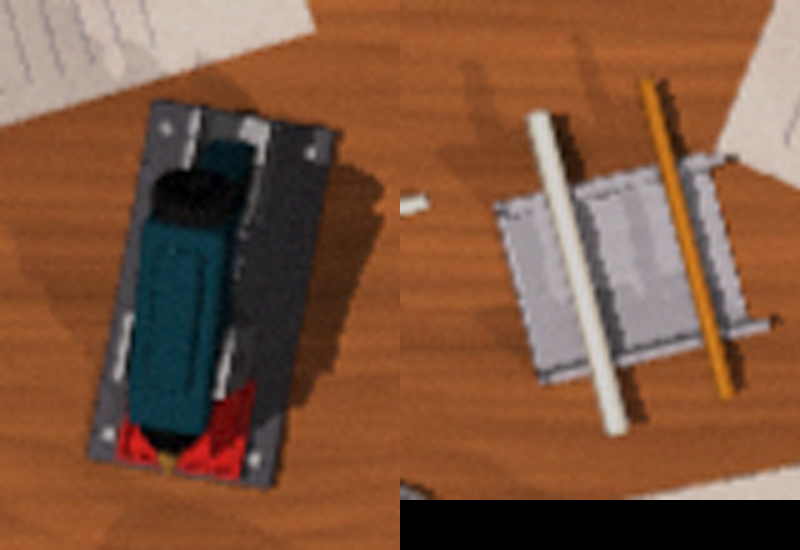

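View pics/z2.png

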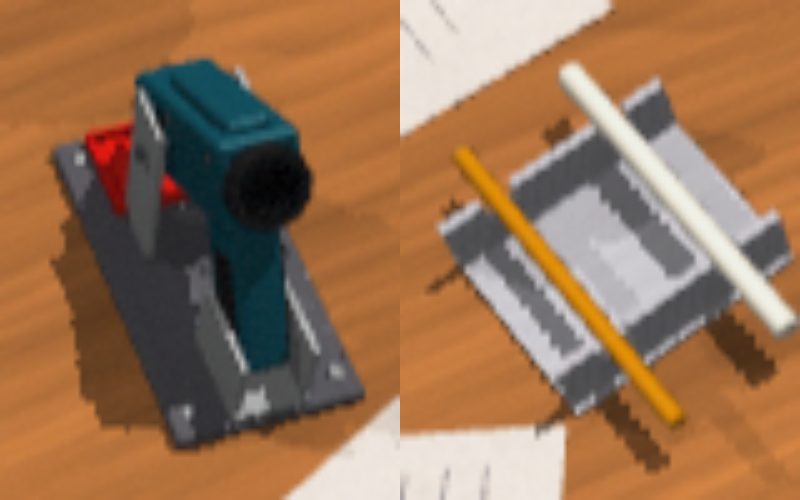

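```bash
python3 - <<'E'
from h import *
for n,roi in [("top",(180,280,320,410)),("scene",(190,290,135,225))]:
    im=cv2.imread(f"pics/{n}0.png");hsv=cv2.cvtColor(im,cv2.COLOR_BGR2HSV)
    D=np.load(f"pics/{n}0.npy");C=cloud(n,D)
    r0,r1,c0,c1=roi
    for nm,m in [("white",(hsv[...,1]<45)&(hsv[...,2]>(175 if n=="top" else 190))),("amber",(hsv[...,0]>10)&(hsv[...,0]<25)&(hsv[...,1]>200)&(hsv[...,2]>(150)))]:
        M=np.zeros(m.shape,np.uint8);M[r0:r1,c0:c1]=m[r0:r1,c0:c1]
        k,l,st,ce=cv2.connectedComponentsWithStats(M)
        # most elongated large comp
        for i in np.argsort(-st[1:,4])[:2]+1:
            ys,xs=np.nonzero(l==i);
            if len(xs)<30: continue
            z=.0395 if nm=="white" else .0375
            P=np.array([onz(n,x,y,z)[:2] for x,y in zip(xs,ys)])
            r=cv2.minAreaRect(P.astype(np.float32)*1000)
            c=P.mean(0);w,v=np.linalg.eigh(np.cov((P-c).T));a=v[:,1];a*=np.sign(a[0])
            t=(P-c)@a
            print(n,nm,len(xs),"rect",r,"yaw",np.degrees(np.arctan2(a[1],a[0])),"mid",c+a*(t.max()+t.min())/2,"len",np.ptp(t),"dep z",np.median(C[ys,xs,2]))
    # gun via depth
    g=(C[...,2]>0.06)&(C[...,0]>.25)&(C[...,0]<.75)&(C[...,1]>.05)&(C[...,1]<.33)
    Q=C[g];print(n,"gun",len(Q),Q.min(0),Q.max(0))
    top=Q[Q[:,2]>Q[:,2].max()-.01];print(top.mean(0))
E
```

```text
top white 722 rect ((590.2877197265625, -377.71234130859375), (76.81783294677734, 122.90908813476562), 88.9966812133789) yaw -6.652647540676289 mid [ 0.5931 -0.3862] len 0.12231212626516222 dep z 0.0031571562694764606
top white 235 rect ((484.3239440917969, -249.07215881347656), (197.25497436523438, 11.13198471069336), 13.64247989654541) yaw 13.8199193328645 mid [ 0.4844 -0.2492] len 0.19726539053029557 dep z 0.047578565166767124
top amber 167 rect ((505.66448974609375, -316.2567443847656), (198.04190063476562, 8.123648643493652), 13.873745918273926) yaw 13.786799629141653 mid [ 0.5057 -0.3163] len 0.19803827751948308 dep z 0.043945782476411496
top gun 1171 [0.3367 0.1481 0.0603] [0.5489 0.2254 0.1739]
[0.4766 0.1804 0.1672]
scene white 609 rect ((359.95391845703125, -297.2296447753906), (110.08573913574219, 83.0445556640625), 72.72090911865234) yaw -89.81526273776878 mid [ 0.3483 -0.3006] len 0.12335569008092379 dep z 0.0019058429530355028
scene white 426 rect ((579.396728515625, -384.424072265625), (78.9312973022461, 33.16597366333008), 62.973819732666016) yaw 63.45420402810787 mid [ 0.5801 -0.3847] len 0.07884240638104374 dep z 0.0012047906963036986
scene amber 244 rect ((502.4167785644531, -315.0065612792969), (199.79698181152344, 10.080887794494629), 13.72633171081543) yaw 13.843208719062167 mid [ 0.5025 -0.3155] len 0.19978718978934218 dep z 0.042511895836580604
scene gun 1203 [0.3573 0.1488 0.06  ] [0.5535 0.2272 0.1726]
[0.4805 0.18   0.1659]
```

```bash
python3 - <<'E'
from h import *
n="scene"
im=cv2.imread(f"pics/{n}0.png");hsv=cv2.cvtColor(im,cv2.COLOR_BGR2HSV)
C=cloud(n,np.load("pics/scene0.npy"))
M=((hsv[...,1]<60)&(hsv[...,2]>170)&(C[...,2]>.03)).astype(np.uint8);M[:190]=0;M[290:]=0;M[:,:160]=0;M[:,217:]=0
k,l,st,ce=cv2.connectedComponentsWithStats(M);i=np.argmax(st[1:,4])+1
ys,xs=np.nonzero(l==i);P=np.array([onz(n,x,y,.0395)[:2] for x,y in zip(xs,ys)])
c=P.mean(0);w,v=np.linalg.eigh(np.cov((P-c).T));a=v[:,1];a*=np.sign(a[0]);t=(P-c)@a
print("scene stick",c+a*(t.max()+t.min())/2,np.degrees(np.arctan2(a[1],a[0])),np.ptp(t))
# base plate: depth-based height 5..16mm in region + colour
for n in["top","scene"]:
    im=cv2.imread(f"pics/{n}0.png");hsv=cv2.cvtColor(im,cv2.COLOR_BGR2HSV).astype(int)
    C=cloud(n,np.load(f"pics/{n}0.npy"))
    r=(C[...,0]>.27)&(C[...,0]<.66)&(C[...,1]>.05)&(C[...,1]<.33)
    wood=(hsv[...,0]>3)&(hsv[...,0]<20)&(hsv[...,1]>110)
    m=(r&~wood&(hsv[...,1]<110)&(C[...,2]<.03)).astype(np.uint8)
    m|=(r&(C[...,2]>.006)).astype(np.uint8)
    m=cv2.morphologyEx(m,cv2.MORPH_OPEN,np.ones((3,3)))
    cv2.imwrite(f"pics/m_{n}.png",cv2.resize(np.hstack([m[100:300,170:370]*255,hsv[100:300,170:370,2].astype(np.uint8)]),None,fx=2,fy=2,interpolation=0))
E
```

```text
scene stick [ 0.4822 -0.2513] 11.192691703204606 0.19978176582663643
```

View pics/m_top.png

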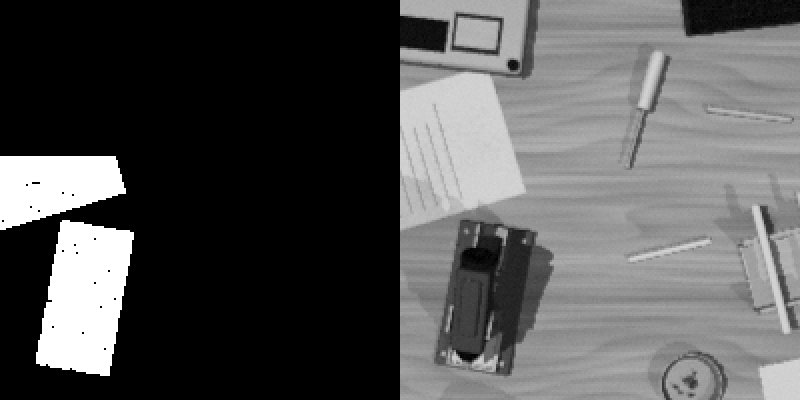

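Clean base-plate mask in the top view (corners about (200,210), (237,216), (224,288), (188,281)). I fit it, and locate the collar in both views.

```bash
python3 - <<'E'
from h import *
for n in["top","scene"]:
    im=cv2.imread(f"pics/{n}0.png");hsv=cv2.cvtColor(im,cv2.COLOR_BGR2HSV).astype(int)
    C=cloud(n,np.load(f"pics/{n}0.npy"))
    r=(C[...,0]>.27)&(C[...,0]<.66)&(C[...,1]>.05)&(C[...,1]<.33)
    if n=="top":
        wood=(hsv[...,0]>3)&(hsv[...,0]<20)&(hsv[...,1]>110)
        m=(r&~wood&(hsv[...,1]<110)&(C[...,2]<.03))|(r&(C[...,2]>.006))
        m=cv2.morphologyEx(m.astype(np.uint8),cv2.MORPH_OPEN,np.ones((3,3)))
        k,l,st,ce=cv2.connectedComponentsWithStats(m)
        for i in range(1,k):
            if st[i,4]<1000: continue
            ct=max(cv2.findContours((l==i).astype(np.uint8),0,2)[0],key=len)[:,0]
            P=np.array([onz(n,x,y,.01)[:2] for x,y in ct])*1000
            R=cv2.minAreaRect(P.astype(np.float32));print(R)
            c=np.array(R[0]);print(cv2.boxPoints(R))
    # collar: black & high
    z=C[...,2]
    m=(r&(z>.09)&(hsv[...,2]<50)).astype(np.uint8)
    k,l,st,ce=cv2.connectedComponentsWithStats(m)
    for i in range(1,k):
        if st[i,4]<20: continue
        ys,xs=np.nonzero(l==i)
        print(n,"blk",st[i],ce[i],C[ys,xs].mean(0),C[ys,xs].min(0),C[ys,xs].max(0))
E
```

```text
((600.3768310546875, 227.4706268310547), (114.98480987548828, 200.54930114746094), 0.31679248809814453)
[[542.3309 327.4259]
 [543.4398 126.8796]
 [658.4228 127.5154]
 [657.3139 328.0616]]
((440.17156982421875, 186.87432861328125), (115.15167236328125, 225.32339477539062), 80.3743667602539)
[[319.4688 148.9472]
 [541.6199 111.2709]
 [560.8744 224.8014]
 [338.7233 262.4777]]
top blk [200 224  19  53 308] [210.539  238.1039] [0.471  0.1727 0.1464] [0.3639 0.1543 0.0945] [0.5109 0.2008 0.1739]
top blk [207 241   4  27  37] [208.8378 254.5135] [0.4259 0.1773 0.1434] [0.3905 0.1714 0.1237] [0.4634 0.1847 0.1658]
top blk [198 275  11   5  30] [203.1    277.0333] [0.3601 0.1997 0.0953] [0.3541 0.1864 0.0905] [0.3664 0.2139 0.1051]
scene blk [315 129  32  35 503] [332.2604 147.5845] [0.4818 0.1714 0.135 ] [0.3913 0.1542 0.0901] [0.513  0.2005 0.1726]
```

```bash
python3 - <<'E'
from h import *
m=np.array([.5013,.1765,.152]);y=np.radians(-9.63)
for n in["top","scene"]: print(n,proj(n,m))
h=np.array([np.cos(y),np.sin(y),0]);bx=h*np.cos(np.pi/6)+[0,0,.5];by=np.cross([0,0,1],h);bz=np.cross(bx,by)
out=[]
for n in["top","scene"]:
    im=cv2.imread(f"pics/{n}0.png");c=proj(n,m);u0,v0=int(c[0])-30,int(c[1])-30
    z=cv2.resize(im[v0:v0+60,u0:u0+60],None,fx=6,fy=6,interpolation=cv2.INTER_CUBIC)
    z=np.clip(z.astype(float)*1.8,0,255).astype(np.uint8)
    for r in(.0235,.013,.009):
      for t in np.linspace(0,2*np.pi,40):
        p=(proj(n,m+r*(np.cos(t)*by+np.sin(t)*bz))-[u0,v0]+.5)*6
        cv2.circle(z,tuple(int(q) for q in p),1,(0,255,255),-1)
    out.append(z)
cv2.imwrite("pics/col.png",np.hstack(out))
D=np.load("pics/scene0.npy");C=cloud("scene",D)
q=(C-m)@np.stack([bx,by,bz]).T
# collar face points: |x|<6mm, radius 14..23
r=np.hypot(q[...,1],q[...,2]);k=(abs(q[...,0])<.008)&(r<.035)
hsv=cv2.cvtColor(cv2.imread("pics/scene0.png"),cv2.COLOR_BGR2HSV);k&=hsv[...,2]<70
print(k.sum(),q[k].mean(0),q[k].min(0),q[k].max(0))
E
```

```text
top [209.0629 227.2116]
scene [338.4164 148.0346]Traceback (most recent call last):
  File "<stdin>", line 12, in <module>
  File "h.py", line 19, in proj
    p=camera_params(n);K=p["camera_matrix"];E=p["extrinsics"]
ValueError: time passes only in moves, steps and waits
```

```bash
python3 - <<'E'
from station import *
import pickle
pickle.dump({n:camera_params(n) for n in["scene","top","wrist"]},open("cam.pkl","wb"))
E
sed -i '1a import pickle\nCAM=pickle.load(open("cam.pkl","rb"))\ncamera_params=lambda n:CAM[n]' h.py
sed -i 's/^import cv2,numpy/import cv2,numpy/' h.py
python3 - <<'E'
from h import *
m=np.array([.5013,.1765,.152]);y=np.radians(-9.63)
h=np.array([np.cos(y),np.sin(y),0]);bx=h*np.cos(np.pi/6)+[0,0,.5];by=np.cross([0,0,1],h);bz=np.cross(bx,by)
out=[]
for n in["top","scene"]:
    im=cv2.imread(f"pics/{n}0.png");c=proj(n,m);u0,v0=int(c[0])-30,int(c[1])-30
    z=cv2.resize(im[v0:v0+60,u0:u0+60],None,fx=6,fy=6,interpolation=cv2.INTER_CUBIC)
    z=np.clip(z.astype(float)*1.8,0,255).astype(np.uint8)
    for r in(.0235,.013,.009):
      for t in np.linspace(0,2*np.pi,40):
        p=(proj(n,m+r*(np.cos(t)*by+np.sin(t)*bz))-[u0,v0]+.5)*6
        cv2.circle(z,tuple(int(q) for q in p),1,(0,255,255),-1)
    out.append(z)
cv2.imwrite("pics/col.png",np.hstack(out))
D=np.load("pics/scene0.npy");C=cloud("scene",D)
q=(C-m)@np.stack([bx,by,bz]).T
r=np.hypot(q[...,1],q[...,2]);k=(abs(q[...,0])<.008)&(r<.035)
hsv=cv2.cvtColor(cv2.imread("pics/scene0.png"),cv2.COLOR_BGR2HSV);k&=hsv[...,2]<70
print(k.sum(),q[k].mean(0),q[k].min(0),q[k].max(0))
E
```

```text
198 [-0.0007 -0.0007  0.0017] [-0.0079 -0.0224 -0.0234] [0.0064 0.0209 0.0243]
```

View pics/col.png

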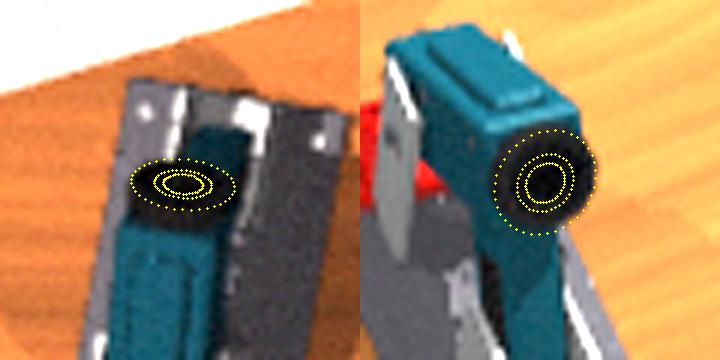

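Call:
play_rows(
  targets=[
    [0, 0, 0, 0.03, -0.02, 0.03, 0.5],
    [0, 0, 0, 0.047, -0.03, 0.02, 0.5],
    [0, 0, 0.05, 0.047, -0.03, 0.01, 0.5],
    [0, 0, 0.05, 0.047, -0.03, 0, 0.5],
    [0, 0, 0.05, 0.04, -0.045, 0, 0.5],
    [0, 0, 0.05, 0.035, -0.05, 0, 0.5],
    [0, 0, 0.05, 0.03, -0.05, 0, 0.5],
    [0, 0, 0.05, 0.03, -0.05, 0, 0.5],
    [0, 0, 0.05, 0.02, -0.055, 0, 0.5],
    [0, 0, 0.05, 0.01, -0.06, 0, 0.5],
    [0, 0, 0.05, 0, -0.06, 0, 0.5],
    [0, 0, 0.04, -0.01, -0.06, 0, 0.5],
  ],
  grip_force=25,
)

```text
t: 1.65
eef_pos: [0.4984, 0.0987, 0.2926]
ee_rot: [3.133, 0.002, 0.263]
force: [1.8, -1.4, 1.6]
width: 0.0439
```

Call:
play_rows(
  targets=[
    [0, 0, 0, 0, -0.058, 0, 0.5],
    [0, 0, 0, 0, -0.058, 0, 0.5],
    [0, 0, 0, 0, -0.058, -0.01, 0.5],
    [0, 0, -0.01, -0.005, -0.058, -0.02, 0.5],
    [0, 0, -0.01, -0.005, -0.055, -0.03, 0.5],
    [0, 0, 0, -0.003, -0.04, -0.03, 0.5],
    [0, 0, 0, 0, -0.015, -0.02, 0.5],
    [0, 0, 0, 0, 0, 0, 0.5],
  ],
)

```text
t: 2.65
eef_pos: [0.4808, -0.2556, 0.1808]
ee_rot: [3.134, -0.0, 0.238]
force: [0.1, 0.3, 0.3]
width: 0.0438
```

```bash
python3 - <<'E'
from h import *
s=get_state();print(s["t"],s["eef_pos"],s["ee_rot"],s["q"])
im,d=grab_frame("wrist");cv2.imwrite("pics/w1.png",im);np.save("pics/w1.npy",d)
E
```

```text
2.65 [ 0.4808 -0.2556  0.1808] [ 3.1341 -0.0003  0.2381] [-0.1238  0.1876 -0.365   0.0081 -1.0153  1.9284]
```

View pics/w1.png

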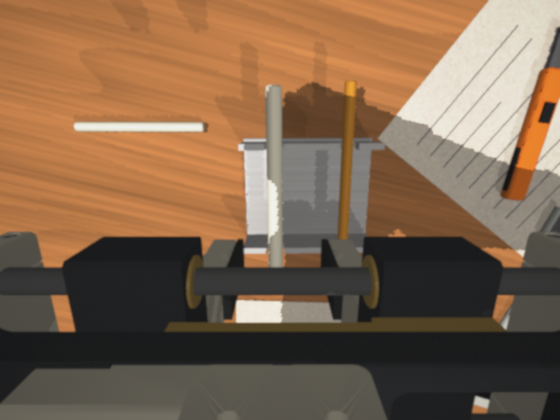

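```bash
cat >> h.py <<'E'
from scipy.spatial.transform import Rotation as Ro
def wray(s,u,v):
    p=CAM["wrist"];K=p["camera_matrix"];H=p["hand_eye"]
    d=np.array([(u-K[0,2])/K[0,0],-(v-K[1,2])/K[1,1],-1.])
    R=Ro.from_euler("xyz",s["ee_rot"]).as_matrix()
    return R@H[:3,3]+s["eef_pos"],R@(H[:3,:3]@d)
def wonz(s,u,v,z):
    o,d=wray(s,u,v);return o+d*(z-o[2])/d[2]
E
python3 - <<'E'
from h import *
s=dict(eef_pos=np.array([0.4808,-0.2556,0.1808]),ee_rot=[3.1341,-0.0003,0.2381])
im=cv2.imread("pics/w1.png")
g=im.astype(int)
for r in (90,100,110,120,130,175,200,225,240,255,262):
    row=g[r,255:300]; print(r,[tuple(x) for x in row[6:34:2].tolist()][:14]) if r in(100,200) else 0
hsv=cv2.cvtColor(im,cv2.COLOR_BGR2HSV)
pts=[]
for r in range(92,135,4):
    k=np.nonzero(hsv[r,255:300,1]<90)[0]+255
    pts.append((k.mean(),r));print(r,k.min(),k.max(),wonz(s,k.mean(),r,.0395))
print("end",wonz(s,273.5,87,.0395))
E
```

```text
100 [(66, 111, 167), (66, 110, 166), (83, 108, 140), (108, 120, 124), (122, 137, 142), (134, 151, 156), (143, 161, 166), (143, 161, 167), (141, 158, 164), (133, 149, 155), (103, 126, 148), (55, 89, 132), (40, 62, 90), (39, 62, 91)]
200 [(201, 205, 208), (201, 205, 209), (203, 207, 211), (190, 204, 210), (214, 230, 234), (230, 240, 239), (236, 241, 239), (225, 235, 234), (183, 206, 213), (141, 158, 165), (120, 133, 139), (120, 122, 125), (121, 122, 125), (119, 121, 123)]
92 265 280 [ 0.5763 -0.2245  0.0395]
96 265 281 [ 0.5731 -0.2258  0.0395]
100 266 281 [ 0.5699 -0.227   0.0395]
104 266 281 [ 0.5665 -0.2278  0.0395]
108 266 282 [ 0.5632 -0.229   0.0395]
112 266 282 [ 0.5599 -0.2298  0.0395]
116 266 282 [ 0.5564 -0.2306  0.0395]
120 266 282 [ 0.553  -0.2314  0.0395]
124 266 282 [ 0.5495 -0.2322  0.0395]
128 266 282 [ 0.546  -0.233   0.0395]
132 266 281 [ 0.5424 -0.2334  0.0395]
end [ 0.5806 -0.2245  0.0395]
```

Call:
play_rows(
  targets=[
    [0.008, 0, 0.003, 0.0055, 0.0045, -0.03, 0.5],
    [0, 0, 0, 0.0055, 0.0035, -0.035, 0.5],
    [0, 0, 0, 0, 0, -0.035, 0.5],
    [0, 0, 0, 0, 0, -0.03, 0.5],
    [0, 0, 0, 0, 0, -0.01, 0.5],
    [0, 0, 0, 0, 0, 0, 0.5],
  ],
)

```text
t: 3.45
eef_pos: [0.4995, -0.2433, 0.0465]
ee_rot: [3.135, -0.016, 0.249]
force: [0.4, 0.5, 0.4]
width: 0.0438
```

```bash
python3 - <<'E'
from h import *
s=get_state();print(s["t"],s["eef_pos"],s["ee_rot"],s["q"],s["force"])
E
```

```text
3.45 [ 0.4995 -0.2433  0.0465] [ 3.1352 -0.0159  0.2492] [-0.1005  0.3566 -0.4963  0.0008 -0.7008  1.9198] [0.3772 0.4704 0.3589]
```

Call:
play_rows(
  targets=[
    [0, 0.015, -0.005, -0.007, -0.002, -0.012, 0.5],
    [0, 0, 0, 0, 0, -0.003, 0.5],
    [0, 0, 0, 0, 0, 0, 0.5],
  ],
)

```text
t: 3.82
eef_pos: [0.494, -0.2455, 0.0335]
ee_rot: [3.137, -0.005, 0.245]
force: [0.2, 0.0, 0.0]
width: 0.0439
```

```bash
python3 - <<'E'
from h import *
s=get_state();print(s["t"],s["eef_pos"],s["ee_rot"],s["q"],s["force"])
im,d=grab_frame("wrist");cv2.imwrite("pics/w2.png",im)
E
```

```text
3.825 [ 0.494  -0.2455  0.0335] [ 3.1372 -0.0046  0.2447] [-0.1043  0.3749 -0.5094  0.0041 -0.6806  1.9166] [0.1993 0.0262 0.0001]
```

View pics/w2.png

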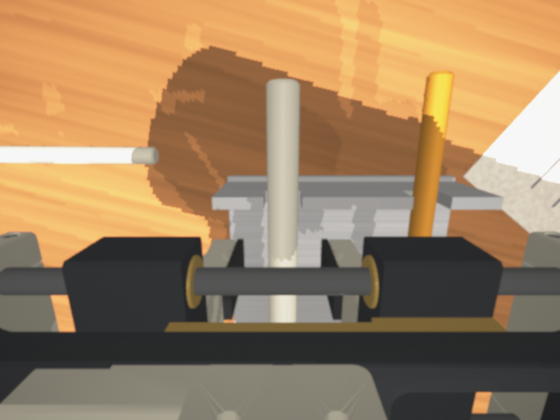

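Call:
play_rows(
  targets=[
    [0, 0, 0, 0, 0, -0.002, 0.5],
    [0, 0, 0, 0, 0, 0, 0.12],
    [0, 0, 0, 0, 0, 0, 0.05],
    [0, 0, 0, 0, 0, 0, 0.05],
    [0, 0, 0, 0, 0, 0, 0.05],
    [0, 0, 0, 0, 0, 0, 0.05],
    [0, 0, 0, 0, 0, 0, 0.05],
  ],
  grip_force=30,
)

```text
t: 4.75
eef_pos: [0.4944, -0.2457, 0.032]
ee_rot: [3.137, -0.006, 0.244]
force: [0.9, 0.9, -0.3]
width: 0.0143
```

Call:
play_rows(
  targets=[
    [0, 0, 0, 0, 0, 0.02, 0.05],
    [0, 0, 0, 0, 0, 0.04, 0.05],
    [0, 0, 0, 0, 0, 0.04, 0.05],
    [0, 0, 0, 0, 0, 0.04, 0.05],
    [0, 0, -0.05, 0.015, 0.03, 0.03, 0.05],
    [0, 0, -0.07, 0.024, 0.04, 0.01, 0.05],
    [0, 0, -0.07, 0.024, 0.04, 0.01, 0.05],
    [0, 0, -0.07, 0.024, 0.04, 0.01, 0.05],
    [0, 0, -0.07, 0.024, 0.04, 0.01, 0.05],
    [0, 0, -0.07, 0.02, 0.04, 0, 0.05],
    [0, 0, 0, 0.015, 0.03, 0, 0.05],
    [0, 0, 0, 0, 0, 0, 0.05],
  ],
)

```text
t: 6.25
eef_pos: [0.641, 0.0235, 0.2485]
ee_rot: [3.14, -0.005, -0.172]
force: [0.4, -0.9, -0.1]
width: 0.014
```

```bash
python3 - <<'E'
from h import *
s=get_state();print(s["t"],s["eef_pos"],s["ee_rot"],s["q"],s["force"],s["width"])
for n in("wrist","scene"):
    im,d=grab_frame(n);cv2.imwrite(f"pics/{n}3.png",im)
E
```

```text
6.25 [0.641  0.0235 0.2485] [ 3.1403 -0.0045 -0.1718] [ 0.3423  0.2951 -0.0561  0.0036 -1.2162  1.0555] [ 0.4224 -0.9472 -0.1171] 0.013962699120550487
```

View pics/scene3.png

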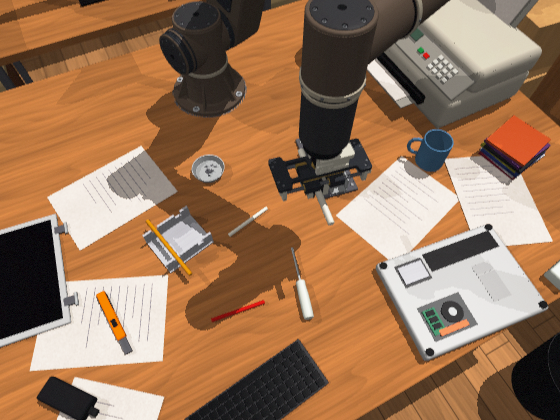

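View pics/wrist3.png

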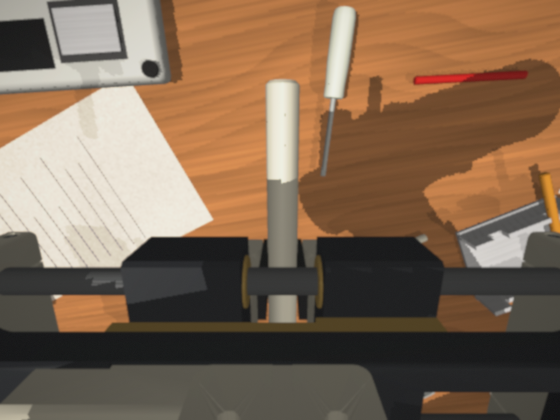

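Call:
play_rows(
  targets=[
    [-0.0175, -0.103, 0, 0.005, 0.0, 0.01, 0.05],
    [-0.0175, -0.103, 0, 0.005, 0.01, 0.01, 0.05],
    [-0.0175, -0.103, 0, 0.0, 0.02, 0, 0.05],
    [-0.0175, -0.103, 0, 0.0, 0.02, 0, 0.05],
    [-0.0175, -0.103, 0, 0.0, 0.02, 0, 0.05],
    [0, 0, 0, 0.0, 0.01, 0, 0.05],
    [0, 0, 0, 0, 0, 0, 0.05],
  ],
)

```text
t: 7.22
eef_pos: [0.6476, 0.0938, 0.2702]
ee_rot: [-3.138, -0.536, -0.181]
force: [-0.1, 0.5, 0.5]
width: 0.0142
```

```bash
cat > st.py <<'E'
from h import *
import sys
y=np.radians(-9.63);h=np.array([np.cos(y),np.sin(y),0]);bx=h*np.cos(np.pi/6)+[0,0,.5];by=np.cross([0,0,1],h);bz=np.cross(bx,by)
B=np.stack([bx,by,bz],1);M=np.array([.5005,.1765,.152])
def rep(s):
    R=Ro.from_euler("xyz",s["ee_rot"]).as_matrix()
    Rt=np.stack([bx,-by,-bz],1)
    print("t",s["t"],"pos",s["eef_pos"],"rpy",s["ee_rot"],"F",s["force"],"w",s["width"])
    g=s["eef_pos"]-R[:,2]*.0077
    print("grasp in barrel",B.T@(g-M),"stick dir err (y,z) deg",np.degrees(B.T@R[:,0])[1:],"turn needed (world rotvec)",Ro.from_matrix(Rt@R.T).as_rotvec(),"F barrel",B.T@s["force"])
    return g,R
if __name__=="__main__":
    s=get_state();rep(s);print("q",s["q"])
    for n in sys.argv[2:]:
        im,d=grab_frame(n);cv2.imwrite(f"pics/{n}{sys.argv[1]}.png",im);np.save(f"pics/{n}{sys.argv[1]}.npy",d)
E
python3 st.py 4 wrist
```

```text
t 7.225 pos [0.6476 0.0938 0.2702] rpy [-3.1378 -0.5363 -0.1812] F [-0.097   0.4726  0.474 ] w 0.014169229688279146
grasp in barrel [ 0.1966 -0.0569  0.0306] stick dir err (y,z) deg [-0.6487  0.7291] turn needed (world rotvec) [-0.001   0.0131  0.0113] F barrel [0.0857 0.4497 0.4978]
q [ 0.5701  0.0455 -0.6838  0.7251 -0.5488  0.2478]
```

View pics/wrist4.png

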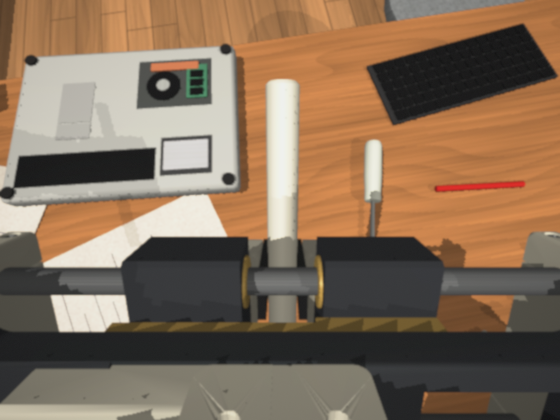

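Call:
play_rows(
  targets=[
    [0, 0.006, 0.005, 0.008, 0.018, -0.009, 0.05],
    [0, 0.006, 0.006, 0.008, 0.018, -0.009, 0.05],
    [0, 0, 0, 0.008, 0.016, -0.008, 0.05],
    [0, 0, 0, -0.014, 0.0024, -0.008, 0.05],
    [0, 0, 0, -0.014, 0.0024, -0.008, 0.05],
    [0, 0, 0, 0, 0, 0, 0.05],
    [0, 0, 0, 0, 0, 0, 0.05],
  ],
)

```text
t: 8.15
eef_pos: [0.6508, 0.1566, 0.2249]
ee_rot: [-3.139, -0.521, -0.172]
force: [-0.5, -0.2, -0.3]
width: 0.0141
```

```bash
python3 st.py 5 scene top; python3 - <<'E'
import cv2,numpy as np
s=cv2.imread("pics/scene5.png");t=cv2.imread("pics/top5.png")
cv2.imwrite("pics/z5.png",np.hstack([cv2.resize(s[90:210,290:390],None,fx=4,fy=4),cv2.resize(t[150:270,160:260],None,fx=4,fy=4)]))
E
```

```text
t 8.15 pos [0.6508 0.1566 0.2249] rpy [-3.1394 -0.5213 -0.1718] F [-0.4834 -0.2395 -0.3313] w 0.01414959564021541
grasp in barrel [ 0.1677  0.0055 -0.0049] stick dir err (y,z) deg [-0.1865 -0.1289] turn needed (world rotvec) [-0.0023 -0.0019  0.0026] F barrel [-0.5437 -0.317  -0.0687]
q [ 0.6307  0.126  -0.7225  0.8515 -0.4939  0.052 ]
```

View pics/z5.png

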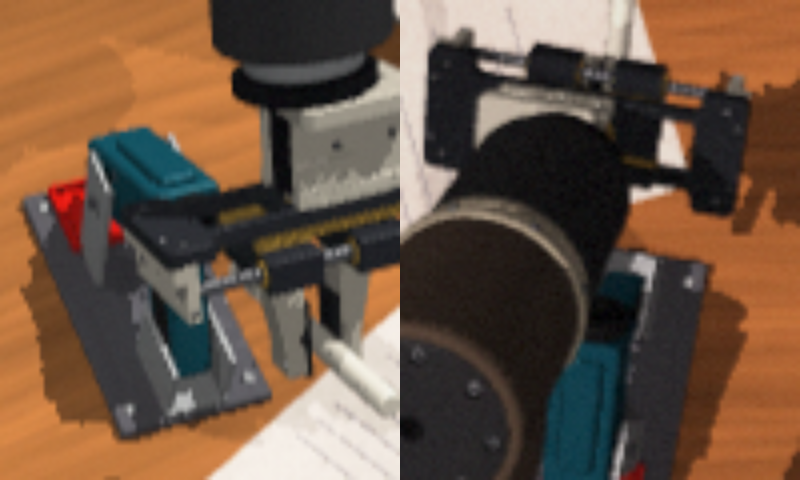

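```bash
python3 - <<'E'
from st import *
s=dict(t=0,eef_pos=np.array([0.6508,0.1566,0.2249]),ee_rot=np.array([-3.1394,-0.5213,-0.1718]),force=np.zeros(3),width=0)
g,R=rep(s)
im=cv2.imread("pics/scene5.png")
z=cv2.resize(im[140:220,330:410],None,fx=7,fy=7,interpolation=cv2.INTER_CUBIC)
P=[proj("scene",g+R[:,0]*d) for d in(0,.02,.04,.06,.089)];print(P)
for p in P: cv2.circle(z,tuple(int((a-b+.5)*7) for a,b in zip(p,(330,140))),3,(0,0,255),-1)
im=cv2.imread("pics/top5.png")
z2=cv2.resize(im[130:210,170:250],None,fx=7,fy=7,interpolation=cv2.INTER_CUBIC)[:, :240*2//2]
P=[proj("top",g+R[:,0]*d) for d in(0,.02,.04,.06,.089)];print(P)
z2=cv2.resize(im[130:180,190:240],None,fx=7,fy=7,interpolation=cv2.INTER_CUBIC)
for p in P: cv2.circle(z2,tuple(int((a-b+.5)*7) for a,b in zip(p,(190,130))),3,(0,0,255),-1)
cv2.imwrite("pics/z6.png",z);cv2.imwrite("pics/z7.png",z2)
E
```

```text
t 0 pos [0.6508 0.1566 0.2249] rpy [-3.1394 -0.5213 -0.1718] F [0. 0. 0.] w 0
grasp in barrel [ 0.1677  0.0055 -0.0049] stick dir err (y,z) deg [-0.1851 -0.1315] turn needed (world rotvec) [-0.0023 -0.0019  0.0026] F barrel [0. 0. 0.]
[array([368.664 , 174.0156]), array([372.5764, 177.5138]), array([376.6307, 181.139 ]), array([380.835 , 184.8983]), array([387.2148, 190.6028])]
[array([212.8652, 170.2651]), array([213.5845, 163.081 ]), array([214.3152, 155.7831]), array([215.0576, 148.3685]), array([216.1554, 137.4045])]
```

View pics/z6.png

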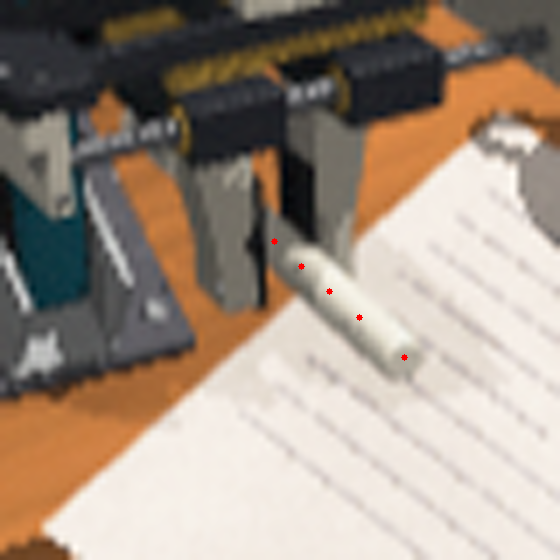

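View pics/z7.png

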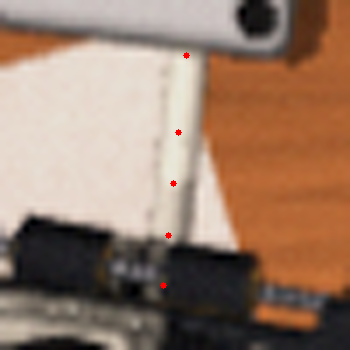

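```bash
python3 - <<'E'
from st import *
im=cv2.imread("pics/scene0.png");m=np.array([.5013,.1765,.152])
z=cv2.resize(im[120:175,310:365],None,fx=10,fy=10,interpolation=cv2.INTER_CUBIC)
z=np.clip(z.astype(float)*2.5,0,255).astype(np.uint8)
for r in(.0235,.013):
  for t in np.linspace(0,2*np.pi,60):
    p=(proj("scene",m+r*(np.cos(t)*by+np.sin(t)*bz))-[310,120]+.5)*10
    cv2.circle(z,tuple(int(q) for q in p),1,(0,255,255),-1)
cv2.imwrite("pics/col2.png",z)
# stick lateral profile
from scipy.ndimage import map_coordinates
s=dict(t=0,eef_pos=np.array([0.6508,0.1566,0.2249]),ee_rot=np.array([-3.1394,-0.5213,-0.1718]),force=np.zeros(3),width=0)
R=Ro.from_euler("xyz",s["ee_rot"]).as_matrix();g=s["eef_pos"]-R[:,2]*.0077
for n in("scene","top"):
    im=cv2.cvtColor(cv2.imread(f"pics/{n}5.png"),cv2.COLOR_BGR2HSV).astype(float)
    for d in(.03,.045,.06,.07):
        p=proj(n,g+R[:,0]*d);q=proj(n,g+R[:,0]*(d+.01));e=(q-p)/np.linalg.norm(q-p);nn=np.array([-e[1],e[0]])
        o=np.arange(-7,7.1,1)
        X=p[:,None]+nn[:,None]*o
        print(n,d,"n",nn,"V",map_coordinates(im[...,2],[X[1],X[0]],order=1).astype(int),"S",map_coordinates(im[...,1],[X[1],X[0]],order=1).astype(int))
E
```

```text
scene 0.03 n [-0.6666  0.7455] V [160 156 152 154 211 232 213 182 143 113 133 198 222 222 223] S [43 31 30 27 22 18 24 28 27 27 41 46 45 45 40]
scene 0.045 n [-0.6666  0.7455] V [229 229 229 210 230 243 237 222 190 156 147 196 223 227 228] S [21 21 20 26 19 16 17 24 28 26 25 26 23 23 23]
scene 0.06 n [-0.6666  0.7455] V [227 228 229 232 238 243 238 224 192 153 143 202 228 230 229] S [22 21 21 20 18 16 18 24 28 27 28 28 23 21 22]
scene 0.07 n [-0.6666  0.7455] V [230 230 231 226 232 241 238 224 194 162 133 186 224 227 224] S [20 20 21 21 16 16 18 24 27 28 28 27 24 22 22]
top 0.03 n [0.995  0.0996] V [229 229 228 229 214 213 221 214 182 139 154 226 231 231 228] S [29 30 30 29 34 34 34 35 38 40 41 29 27 26 37]
top 0.045 n [0.995  0.0996] V [230 230 229 226 215 219 231 230 218 188 187 218 223 201 183] S [ 27  28  30  31  33  29  20  21  31  35  34  31  43 110 173]
top 0.06 n [0.995  0.0996] V [231 231 230 230 227 218 231 228 219 185 163 182 176 176 176] S [ 23  23  26  24  28  28  20  18  33  37  70 151 178 183 182]
top 0.07 n [0.995  0.0996] V [229 229 230 228 220 221 231 230 220 187 155 155 164 165 166] S [ 28  26  23  26  30  29  21  22  30  43 101 169 178 177 176]
```

View pics/col2.png

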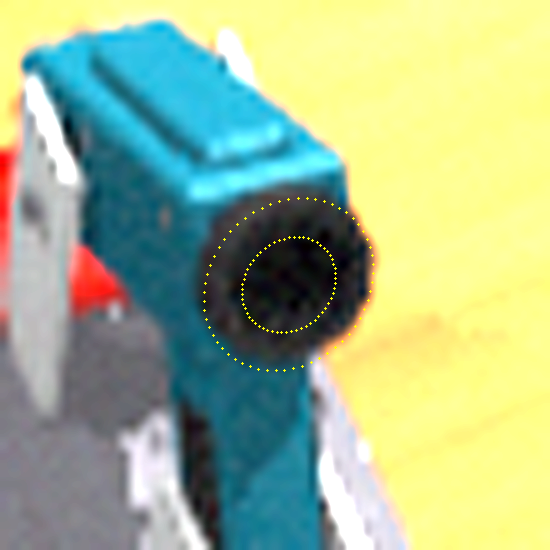

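Call:
play_rows(
  targets=[
    [-0.002, -0.002, 0.002, -0.0036, -0.0046, 0.0047, 0.05],
    [0, 0, 0, 0, 0, 0, 0.05],
    [0, 0, 0, -0.012, 0.002, -0.007, 0.05],
    [0, 0, 0, -0.012, 0.002, -0.007, 0.05],
    [0, 0, 0, 0, 0, 0, 0.05],
    [0, 0, 0, 0, 0, 0, 0.05],
  ],
)

```text
t: 9.0
eef_pos: [0.6239, 0.1556, 0.2182]
ee_rot: [-3.138, -0.527, -0.172]
force: [0.5, -0.1, -1.0]
width: 0.0142
```

```bash
sed -i 's/M=np.array(.*/M=np.array([.4995,.177,.152])/' st.py; python3 st.py 6 scene top;python3 - <<'E'
import cv2,numpy as np
s=cv2.imread("pics/scene6.png");t=cv2.imread("pics/top6.png")
cv2.imwrite("pics/z8.png",np.hstack([cv2.resize(s[90:210,290:390],None,fx=4,fy=4),cv2.resize(t[150:270,160:260],None,fx=4,fy=4)]))
E
```

```text
t 9.0 pos [0.6239 0.1556 0.2182] rpy [-3.1379 -0.5266 -0.1716] F [ 0.4555 -0.0656 -0.9549] w 0.014150327993152046
grasp in barrel [ 0.1424 -0.0003  0.002 ] stick dir err (y,z) deg [-0.1739  0.1746] turn needed (world rotvec) [-0.0026  0.0035  0.0017] F barrel [-0.079   0.0115 -1.057 ]
q [ 0.6439  0.0891 -0.7961  0.9168 -0.4756 -0.0302]
```

View pics/z8.png

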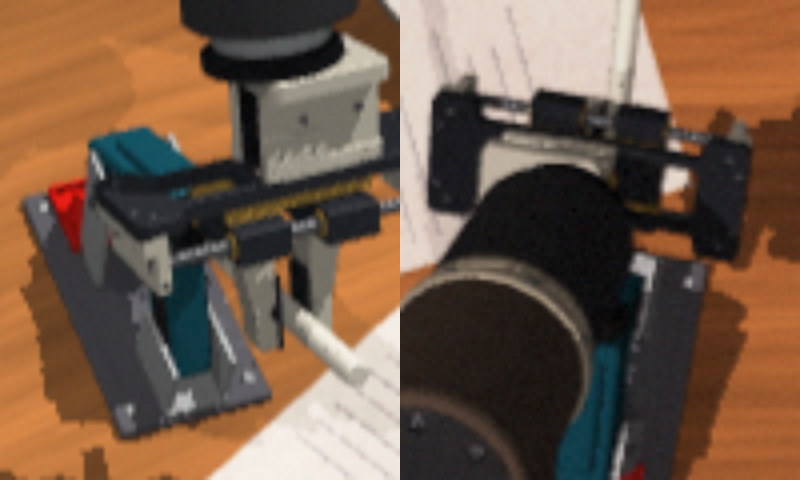

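Call:
play_rows(
  targets=[
    [0, 0.003, 0.002, -0.0065, 0.001, -0.005, 0.05],
    [0, 0, 0, -0.007, 0.0012, -0.004, 0.05],
    [0, 0, 0, -0.007, 0.0012, -0.004, 0.05],
    [0, 0, 0, -0.004, 0.0007, -0.0025, 0.05],
    [0, 0, 0, 0, 0, 0, 0.05],
  ],
)

```text
t: 9.72
eef_pos: [0.5977, 0.1599, 0.2014]
ee_rot: [-3.139, -0.523, -0.169]
force: [0.2, 1.1, 0.4]
width: 0.0138
```

```bash
python3 st.py 7
```

```text
t 9.725 pos [0.5977 0.1599 0.2014] rpy [-3.1389 -0.5231 -0.1692] F [0.1565 1.0545 0.384 ] w 0.01384242198633244
grasp in barrel [ 0.111  -0.0004  0.0006] stick dir err (y,z) deg [-0.0538 -0.0262] turn needed (world rotvec) [-0.0024 -0.0001 -0.0003] F barrel [0.1729 1.0658 0.3436]
q [ 0.6558  0.0708 -0.87    0.9994 -0.449  -0.1327]
```

Call:
play_rows(
  targets=[
    [0, 0, 0, -0.0035, 0.0006, -0.002, 0.05],
    [0, 0, 0, -0.0035, 0.0006, -0.002, 0.05],
    [0, 0, 0, -0.0035, 0.0006, -0.002, 0.05],
    [0, 0, 0, 0, 0, 0, 0.05],
  ],
)

```text
t: 10.22
eef_pos: [0.5868, 0.1621, 0.1953]
ee_rot: [-3.138, -0.524, -0.169]
force: [-0.0, 1.0, -1.1]
width: 0.0139
```

```bash
python3 st.py 8
```

```text
t 10.225 pos [0.5868 0.1621 0.1953] rpy [-3.1382 -0.5235 -0.1695] F [-0.0207  0.9868 -1.1164] w 0.01388651237467707
grasp in barrel [ 0.0983 -0.0001  0.0009] stick dir err (y,z) deg [-0.0704 -0.0056] turn needed (world rotvec) [-0.0029  0.0004 -0.0003] F barrel [-0.7189  0.9695 -0.8741]
q [ 0.6601  0.0625 -0.9003  1.0389 -0.4392 -0.1804]
```

```bash
cat > kin.py <<'E'
import numpy as np, itertools
from scipy.optimize import least_squares
from scipy.spatial.transform import Rotation as Ro
D=[([1.6101,.3594,.011,-.0004,-1.2241,-.2881],[.1661,.6537,.2366],[3.1399,-.0001,-.2489]),
([-.1238,.1876,-.365,.0081,-1.0153,1.9284],[.4808,-.2556,.1808],[3.1341,-.0003,.2381]),
([-.1005,.3566,-.4963,.0008,-.7008,1.9198],[.4995,-.2433,.0465],[3.1352,-.0159,.2492]),
([-.1043,.3749,-.5094,.0041,-.6806,1.9166],[.494,-.2455,.0335],[3.1372,-.0046,.2447]),
([.3423,.2951,-.0561,.0036,-1.2162,1.0555],[.641,.0235,.2485],[3.1403,-.0045,-.1718]),
([.5701,.0455,-.6838,.7251,-.5488,.2478],[.6476,.0938,.2702],[-3.1378,-.5363,-.1812]),
([.6307,.126,-.7225,.8515,-.4939,.052],[.6508,.1566,.2249],[-3.1394,-.5213,-.1718]),
([.6439,.0891,-.7961,.9168,-.4756,-.0302],[.6239,.1556,.2182],[-3.1379,-.5266,-.1716]),
([.6558,.0708,-.87,.9994,-.449,-.1327],[.5977,.1599,.2014],[-3.1389,-.5231,-.1692]),
([.6601,.0625,-.9003,1.0389,-.4392,-.1804],[.5868,.1621,.1953],[-3.1382,-.5235,-.1695])]
E=lambda ax,a:Ro.from_euler(ax,a).as_matrix()
def fk(q,p,s=(1,1)):
    h,a0,L2,e,L3,Lt,d,dw=p
    R=E("z",q[0]);P=np.array([0,0,h])+R@[a0,-d,0]
    R=R@E("y",q[1]);P=P+R@[0,0,L2]
    R=R@E("y",np.pi/2-q[2]);P=P+R@[e,0,L3]          # z along forearm
    R=R@E("z",s[0]*q[3]);R=R@E("y",-q[4]);P=P+R@[0,-dw,0]
    R=R@E("z",s[1]*q[5]);P=P+R@[0,0,Lt]
    return P,R
def fit():
    best=None
    for s in itertools.product((1,-1),(1,-1)):
        def f(x):
            r=[]
            for q,p,a in D:
                P,R=fk(q,x[:8],s);R=R@E("z",x[8])
                r+=list((P-p)*5)+list(Ro.from_matrix(R.T@E("xyz",a)).as_rotvec())
            return np.array(r)
        for z0 in(1.57,-1.57,0,3.1):
            o=least_squares(f,[.3,0,.4,0,.3,.25,.19,0,z0])
            if best is None or o.cost<best[0]: best=(o.cost,s,o.x,np.abs(o.fun).max())
    return best
if __name__=="__main__":
    np.set_printoptions(precision=4,suppress=True);b=fit();print(b)
E
python3 kin.py
```

```text
(np.float64(2.819679256871805e-07), (-1, -1), array([ 0.1989,  0.    ,  0.6015, -0.    ,  0.4635,  0.3671,  0.    ,
        0.1918, -1.5708]), np.float64(0.0002900709120760847))
```

```bash
cat > ik.py <<'E'
from kin import *
from st import bx,by,bz,M,B
b=(0.1989,0,.6015,0,.4635,.3671,0,.1918);S=(-1,-1)
lo=np.array([-3.07,-1.43,-1.02,-3.03,-3.05,-3.03]);hi=np.array([3.07,2.12,1.25,1.67,0,3.03])
def target(gx,roll=0,tilt=0,gy=0,gz=0):
    # tilt: tool rotated about by (deg, + = towards vertical); roll about bx (deg)
    R0=np.stack([bx,-by,-bz],1)
    R=Ro.from_rotvec(bx*np.radians(roll)).as_matrix()@Ro.from_rotvec(by*np.radians(tilt)).as_matrix()@R0
    return M+B@[gx,gy,gz]+R[:,2]*.0077,R
def ik(P,R,q0):
    def f(q):
        p,r=fk(q,b,S);r=r@E("z",-np.pi/2);return np.r_[(p-P)*5,Ro.from_matrix(r.T@R).as_rotvec()]
    o=least_squares(f,q0);return o.x,np.abs(o.fun).max()
if __name__=="__main__":
    np.set_printoptions(precision=3,suppress=True)
    q0=np.array([.6601,.0625,-.9003,1.0389,-.4392,-.1804])
    for tilt in(0,30):
      for roll in(-60,-45,-30,-15,0,15,30,45,60):
        q=q0
        for k in np.linspace(0,1,9):
            P,R=target(.14,roll*k,tilt*k);q,e=ik(P,R,q)
        qa=q
        for g in(.11,.08,.06,.039):
            P,R=target(g,roll,tilt);q,e=ik(P,R,q)
        print(tilt,roll,qa,q,e,"margin",min((q-lo).min(),(hi-q).min()))
E
python3 ik.py
```

```text
0 -60 [ 0.883  0.652 -0.284  0.704 -1.594 -0.148] [ 1.011  0.645 -0.417  0.597 -1.536 -0.28 ] 3.35009797680641e-13 margin 0.602783548472253
0 -45 [ 0.882  0.494 -0.416  0.74  -1.354 -0.134] [ 1.02   0.48  -0.562  0.661 -1.303 -0.282] 6.75848266240564e-13 margin 0.4577436050281456
0 -30 [ 0.85   0.339 -0.551  0.789 -1.095 -0.116] [ 0.995  0.314 -0.716  0.756 -1.052 -0.295] 1.3855583347321954e-12 margin 0.3035068818176916
0 -15 [ 0.775  0.199 -0.682  0.852 -0.806 -0.087] [ 0.909  0.159 -0.875  0.908 -0.768 -0.321] 1.7023882303845994e-12 margin 0.14542449341454033
0 0 [ 0.645  0.092 -0.799  0.919 -0.475 -0.032] [ 0.668  0.034 -1.03   1.241 -0.403 -0.408] 3.43836070726411e-12 margin -0.010390702000141472
0 15 [ 0.51   0.043 -0.863  0.832 -0.138  0.165] [ 0.33  -0.017 -1.076  1.514  0.001 -0.37 ] 0.06363314221120217 margin -0.05567777438155663
0 30 [ 0.412  0.071 -0.445 -0.491 -0.394  1.526] [ 0.576 -0.    -0.693 -0.443 -0.175  1.379] 4.163336342344337e-16 margin 0.17498667167389775
0 45 [ 0.045  0.168 -0.275 -1.065 -0.782  2.243] [ 0.033  0.124 -0.459 -1.198 -0.732  2.436] 1.465494392505
[... 760 characters left out ...]
53  0.315 -0.107 -0.    -1.15   0.85 ] [ 0.661  0.231 -0.348 -0.    -0.992  0.742] 4.946043574705072e-13 margin 0.6723557884124871
30 15 [ 0.434  0.283 -0.081 -0.219 -1.099  1.19 ] [ 0.53   0.196 -0.322 -0.228 -0.93   1.129] 4.5380366131553274e-13 margin 0.6982893950423334
30 30 [ 0.282  0.298 -0.021 -0.473 -1.146  1.562] [ 0.351  0.215 -0.252 -0.507 -0.986  1.577] 1.7666423879347803e-13 margin 0.7677692303788066
30 45 [ 0.125  0.357  0.048 -0.709 -1.276  1.905] [ 0.162  0.285 -0.178 -0.752 -1.139  1.987] 1.27675647831893e-14 margin 0.8418627771147131
30 60 [-0.003  0.451  0.117 -0.896 -1.451  2.185] [ 0.014  0.394 -0.11  -0.926 -1.334  2.311] 1.0609568779074152e-14 margin 0.7186121808962742
```

Call:
play_rows(
  targets=[
    [0, 0, 0, 0.0085, -0.0015, 0.005, 0.05],
    [0, 0, 0, 0.013, -0.0022, 0.0075, 0.05],
    [0, 0, 0, 0.013, -0.0022, 0.0075, 0.05],
    [0, 0, 0, 0.0, 0, 0, 0.05],
    [-0.089, 0.015, -0.052, 0, 0, 0, 0.05],
    [-0.089, 0.015, -0.052, 0, 0, 0, 0.05],
    [-0.089, 0.015, -0.052, 0, 0, 0, 0.05],
    [-0.089, 0.015, -0.052, 0, 0, 0, 0.05],
    [-0.089, 0.015, -0.052, 0, 0, 0, 0.05],
    [0, 0, 0, 0, 0, 0, 0.05],
    [0, 0, 0, 0, 0, 0, 0.05],
  ],
)

```text
t: 11.6
eef_pos: [0.6225, 0.1549, 0.2165]
ee_rot: [2.609, -0.527, -0.17]
force: [-0.2, 0.4, 0.3]
width: 0.014
```

```bash
sed -i 's/Rt=np.stack(\[bx,-by,-bz\],1)/Rt=Ro.from_rotvec(-bx*np.pi\/6).as_matrix()@np.stack([bx,-by,-bz],1)/' st.py; python3 st.py 9
```

```text
t 11.6 pos [0.6225 0.1549 0.2165] rpy [ 2.6089 -0.5272 -0.1699] F [-0.2418  0.4373  0.2655] w 0.01402397918519112
grasp in barrel [0.1404 0.0027 0.    ] stick dir err (y,z) deg [-0.0918  0.2046] turn needed (world rotvec) [0.0084 0.0022 0.0064] F barrel [-0.1371  0.3907  0.3857]
q [ 0.855   0.3472 -0.543   0.7879 -1.1073 -0.1218]
```

```bash
python3 st.py 10 scene;python3 - <<'E'
import cv2,numpy as np
s=cv2.imread("pics/scene10.png")
cv2.imwrite("pics/z10.png",cv2.resize(s[80:220,280:420],None,fx=4,fy=4))
E
```

```text
t 11.6 pos [0.6225 0.1549 0.2165] rpy [ 2.6089 -0.5272 -0.1699] F [-0.2418  0.4373  0.2655] w 0.01402397918519112
grasp in barrel [0.1404 0.0027 0.    ] stick dir err (y,z) deg [-0.0918  0.2046] turn needed (world rotvec) [0.0084 0.0022 0.0064] F barrel [-0.1371  0.3907  0.3857]
q [ 0.855   0.3472 -0.543   0.7879 -1.1073 -0.1218]
```

View pics/z10.png

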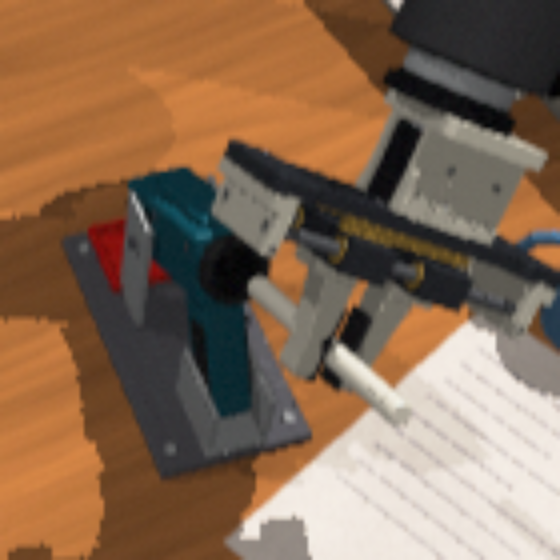

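```bash
python3 - <<'E'
from st import *
s=dict(eef_pos=np.array([.6225,.1549,.2165]),ee_rot=np.array([2.6089,-.5272,-.1699]))
R=Ro.from_euler("xyz",s["ee_rot"]).as_matrix();g=s["eef_pos"]-R[:,2]*.0077
im=cv2.imread("pics/scene10.png")
z=cv2.resize(im[125:205,325:405],None,fx=7,fy=7,interpolation=cv2.INTER_CUBIC)
z=np.clip(z*1.6,0,255).astype(np.uint8)
def dot(P,c):
    p=(proj("scene",P)-[325,125]+.5)*7
    cv2.circle(z,tuple(int(q) for q in p),2,c,-1)
for d in np.arange(-.142,.09,.01): dot(g+R[:,0]*d,(0,0,255))
dot(g-R[:,0]*.111,(255,0,0))
for t in np.linspace(0,6.28,40):
    dot(M+.0235*(np.cos(t)*by+np.sin(t)*bz),(0,255,255)); dot(M+.013*(np.cos(t)*by+np.sin(t)*bz),(0,255,0))
cv2.imwrite("pics/z11.png",z)
E
```

```text
(no output)
```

View pics/z11.png

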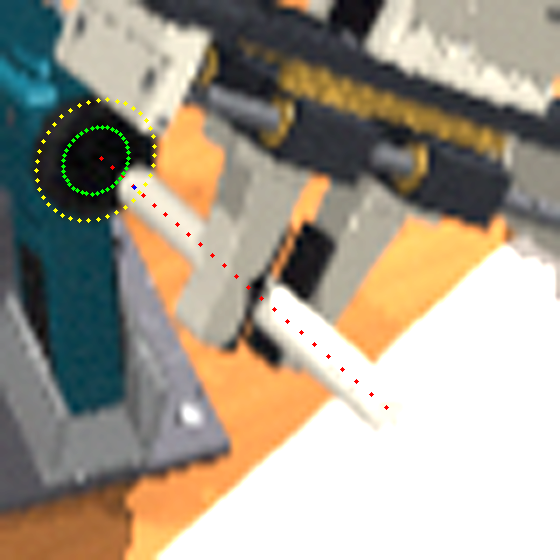

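Call:
play_rows(
  targets=[
    [0.006, 0.002, 0.005, -0.0004, -0.0024, 0, 0.05],
    [0, 0, 0, 0, 0, 0, 0.05],
    [0, 0, 0, -0.006, 0.001, -0.0035, 0.05],
    [0, 0, 0, -0.006, 0.001, -0.0035, 0.05],
    [0, 0, 0, -0.006, 0.001, -0.0035, 0.05],
    [0, 0, 0, -0.006, 0.001, -0.0035, 0.05],
    [0, 0, 0, 0, 0, 0, 0.05],
  ],
)

```text
t: 12.52
eef_pos: [0.5955, 0.1546, 0.2032]
ee_rot: [2.62, -0.525, -0.171]
force: [-0.4, -0.6, 0.7]
width: 0.0145
```

```bash
python3 st.py 12
```

```text
t 12.525 pos [0.5955 0.1546 0.2032] rpy [ 2.6201 -0.5253 -0.1711] F [-0.4048 -0.593   0.7089] w 0.014458845860092977
grasp in barrel [ 0.1108 -0.0022  0.0018] stick dir err (y,z) deg [-0.148   0.0966] turn needed (world rotvec) [-0.0015  0.002   0.0019] F barrel [ 0.0947 -0.6524  0.7639]
q [ 0.8883  0.3235 -0.6062  0.7828 -1.0829 -0.1691]
```

Centre up (y +2.2, z −1.5 mm), then go through the flare.

Call:
play_rows(
  targets=[
    [0, 0.002, 0.002, 0.001, 0.002, -0.001, 0.05],
    [0, 0, 0, 0, 0, 0, 0.05],
    [0, 0, 0, -0.0045, 0.0008, -0.0026, 0.05],
    [0, 0, 0, -0.0045, 0.0008, -0.0026, 0.05],
    [0, 0, 0, -0.0045, 0.0008, -0.0026, 0.05],
    [0, 0, 0, 0, 0, 0, 0.05],
  ],
)

```text
t: 13.28
eef_pos: [0.5824, 0.1596, 0.1936]
ee_rot: [2.62, -0.523, -0.169]
force: [0.4, 1.0, 0.2]
width: 0.0143
```

```bash
python3 st.py 13
```

```text
t 13.275 pos [0.5824 0.1596 0.1936] rpy [ 2.6199 -0.5233 -0.1687] F [0.4093 0.9884 0.1667] w 0.014298405711784111
grasp in barrel [0.0942 0.0005 0.0004] stick dir err (y,z) deg [-0.0316 -0.0196] turn needed (world rotvec) [-0.0017 -0.0001 -0.0003] F barrel [0.2896 1.043  0.0253]
q [ 0.9126  0.3231 -0.6298  0.7767 -1.0755 -0.196 ]
```

Call:
play_rows(
  targets=[
    [0, 0, 0, -0.0045, 0.0007, -0.0026, 0.05],
    [0, 0, 0, -0.0045, 0.0007, -0.0026, 0.05],
    [0, 0, 0, -0.0045, 0.0007, -0.0026, 0.05],
    [0, 0, 0, 0, 0, 0, 0.05],
  ],
)

```text
t: 13.78
eef_pos: [0.5681, 0.1621, 0.1854]
ee_rot: [2.621, -0.523, -0.169]
force: [-0.4, 1.0, -0.4]
width: 0.0141
```

```bash
python3 st.py 14
```

```text
t 13.775 pos [0.5681 0.1621 0.1854] rpy [ 2.6206 -0.5235 -0.1687] F [-0.4012  0.999  -0.3743] w 0.014061408455994165
grasp in barrel [0.0774 0.0006 0.0006] stick dir err (y,z) deg [-0.0294 -0.0079] turn needed (world rotvec) [-0.0022  0.0002 -0.0007] F barrel [-0.6744  0.9178 -0.0428]
q [ 0.937   0.3186 -0.6573  0.7712 -1.0681 -0.2259]
```

Call:
play_rows(
  targets=[
    [0, 0, 0, -0.004, 0.0006, -0.0034, 0.05],
    [0, 0, 0, -0.0045, 0.0007, -0.0026, 0.05],
    [0, 0, 0, -0.0045, 0.0007, -0.0026, 0.05],
    [0, 0, 0, -0.0045, 0.0007, -0.0026, 0.05],
    [0, 0, 0, 0, 0, 0, 0.05],
  ],
)

```text
t: 14.4
eef_pos: [0.5511, 0.166, 0.175]
ee_rot: [2.622, -0.527, -0.168]
force: [-1.8, 0.1, -2.3]
width: 0.014
```

```bash
python3 st.py 15
```

```text
t 14.4 pos [0.5511 0.166  0.175 ] rpy [ 2.6221 -0.5266 -0.1682] F [-1.8392  0.0543 -2.2907] w 0.01401643375553058
grasp in barrel [0.0572 0.0016 0.0002] stick dir err (y,z) deg [-0.0081  0.1737] turn needed (world rotvec) [-0.003   0.0036 -0.0019] F barrel [-2.7235 -0.2542 -1.0726]
q [ 0.9683  0.3151 -0.6909  0.7672 -1.0575 -0.267 ]
```

Call:
play_rows(
  targets=[
    [0, 0, 0, -0.0045, -0.0002, -0.003, 0.05],
    [0, 0, 0, -0.0045, 0.0005, -0.0028, 0.05],
    [0, 0, 0, -0.0045, 0.0005, -0.0028, 0.05],
    [0, 0, 0, -0.002, 0.0003, -0.0012, 0.05],
    [0, 0, 0, 0, 0, 0, 0.05],
  ],
)

```text
t: 15.02
eef_pos: [0.5353, 0.1679, 0.1652]
ee_rot: [2.623, -0.528, -0.168]
force: [3.7, -0.3, -0.0]
width: 0.0138
```

```bash
python3 st.py 16 scene;python3 - <<'E'
import cv2,numpy as np
s=cv2.imread("pics/scene16.png")
cv2.imwrite("pics/z16.png",cv2.resize(s[80:220,280:420],None,fx=4,fy=4))
E
```

```text
t 15.025 pos [0.5353 0.1679 0.1652] rpy [ 2.6232 -0.5279 -0.1678] F [ 3.7137 -0.2936 -0.024 ] w 0.013820985194102986
grasp in barrel [ 0.0385  0.0009 -0.0003] stick dir err (y,z) deg [0.0117 0.2486] turn needed (world rotvec) [-0.0037  0.005  -0.0028] F barrel [ 3.2014  0.3318 -1.876 ]
q [ 0.9963  0.3119 -0.7225  0.7625 -1.0463 -0.3031]
```

View pics/z16.png

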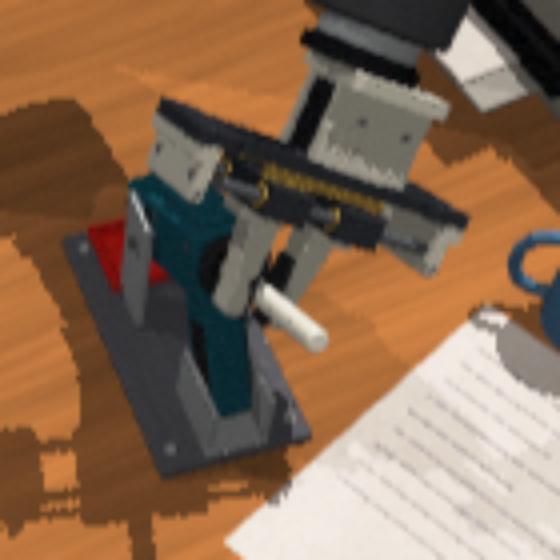

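```bash
python3 - <<'E'
from st import *
for t in(.11,.12,.127,.135,.15): print(t,(proj("scene",M+bx*t-bz*.0015)-[280,80]+.5)*4)
im=cv2.imread("pics/scene16.png")
z=cv2.resize(im[135:185,325:385],None,fx=10,fy=10,interpolation=cv2.INTER_CUBIC)
for t in(.06,.08,.10,.11,.12,.13):
    p=(proj("scene",M+bx*t-bz*.0015)-[325,135]+.5)*10;cv2.circle(z,tuple(int(q) for q in p),2,(0,0,255),-1)
cv2.imwrite("pics/z17.png",z)
E
```

```text
0.11 [305.0829 336.0859]
0.12 [312.0915 342.2958]
0.127 [317.0682 346.7054]
0.135 [322.8287 351.8094]
0.15 [333.8444 361.5699]
```

View pics/z17.png

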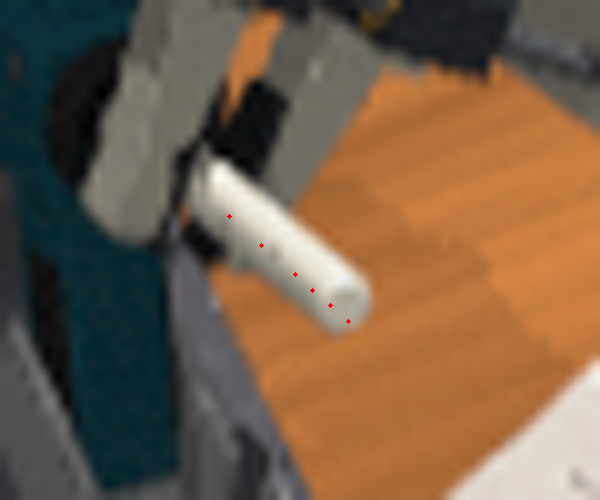

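Call:
play_rows(
  targets=[
    [0, 0, 0, 0, 0, 0, 0.4],
    [0, 0, 0, 0, 0, 0, 0.4],
    [0, 0, 0, 0, 0, 0, 0.4],
    [0, 0, 0, 0, 0, 0, 0.4],
    [0, 0, 0, 0, 0, 0, 0.4],
  ],
)

```text
t: 15.7
eef_pos: [0.5344, 0.1667, 0.1646]
ee_rot: [2.621, -0.526, -0.168]
force: [0.3, -0.3, -0.4]
width: 0.0351
```

```bash
python3 st.py 18 scene;python3 - <<'E'
import cv2,numpy as np
s=cv2.imread("pics/scene18.png")
cv2.imwrite("pics/z18.png",cv2.resize(s[135:185,325:385],None,fx=10,fy=10,interpolation=cv2.INTER_CUBIC))
E
```

```text
t 15.7 pos [0.5344 0.1667 0.1646] rpy [ 2.621  -0.5264 -0.1682] F [ 0.3181 -0.3128 -0.3585] w 0.03509318382789171
grasp in barrel [ 0.0376 -0.0005 -0.0004] stick dir err (y,z) deg [-0.0081  0.1593] turn needed (world rotvec) [-0.0021  0.0032 -0.0014] F barrel [ 0.1377 -0.2552 -0.4934]
q [ 0.9963  0.312  -0.7238  0.7606 -1.047  -0.3025]
```

View pics/z18.png

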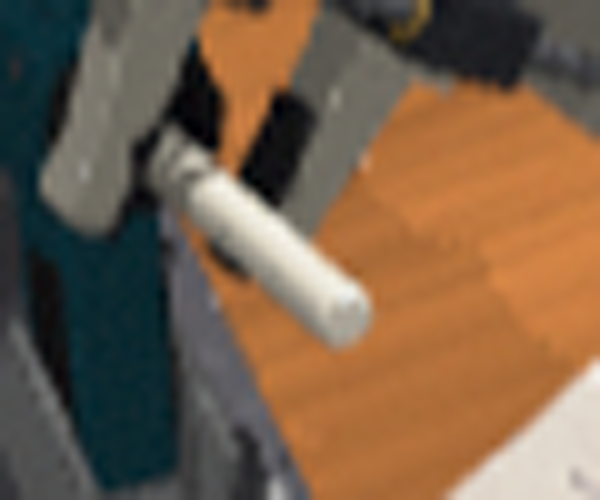

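Call:
play_rows(
  targets=[
    [0, 0.002, 0, 0.007, -0.001, 0.003, 0.4],
    [0, 0, 0, 0.012, -0.002, 0.0065, 0.4],
    [0, 0, 0, 0.0125, -0.0021, 0.007, 0.4],
    [0, 0, 0, 0.0125, -0.0021, 0.007, 0.4],
    [0, 0, 0, 0.0125, -0.0021, 0.007, 0.4],
    [0, 0, 0, 0.004, -0.0005, 0.0025, 0.4],
    [0, 0, 0, 0, 0, 0, 0.4],
  ],
)

```text
t: 16.62
eef_pos: [0.6001, 0.1557, 0.2005]
ee_rot: [2.621, -0.525, -0.17]
force: [-1.5, -0.6, -0.0]
width: 0.035
```

```bash
python3 st.py 19 scene wrist;python3 - <<'E'
import cv2,numpy as np
s=cv2.imread("pics/scene19.png")
cv2.imwrite("pics/z19.png",cv2.resize(s[120:200,320:400],None,fx=7,fy=7,interpolation=cv2.INTER_CUBIC))
E
```

```text
t 16.625 pos [0.6001 0.1557 0.2005] rpy [ 2.6214 -0.5249 -0.1697] F [-1.4883 -0.5999 -0.0477] w 0.03500522400939533
grasp in barrel [ 0.1132 -0.0004 -0.0027] stick dir err (y,z) deg [-0.0793  0.0773] turn needed (world rotvec) [-0.0027  0.0018 -0.0001] F barrel [-1.2077 -0.8404  0.6422]
q [ 0.8819  0.3312 -0.6023  0.7886 -1.0757 -0.1682]
```

View pics/z19.png

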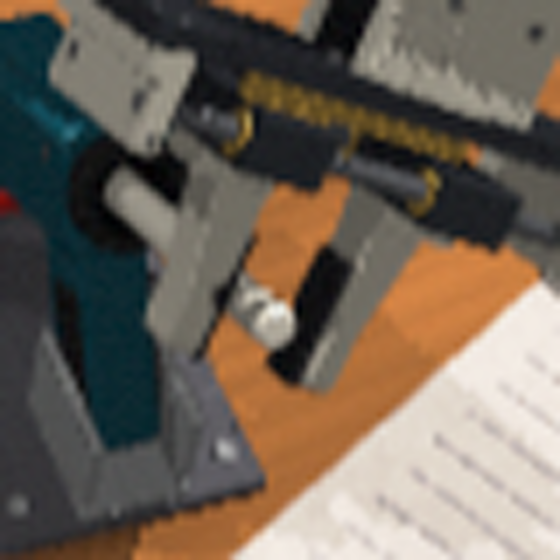

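View pics/wrist19.png

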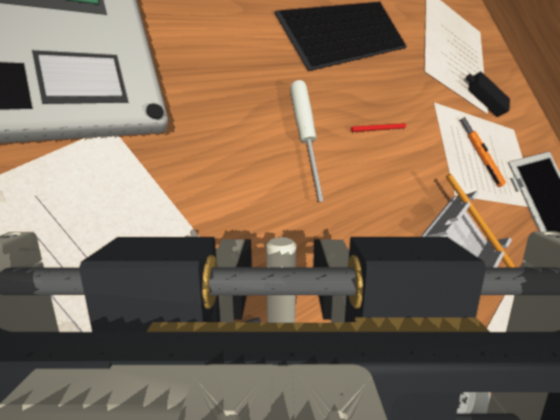

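```bash
python3 - <<'E'
from h import *
p=CAM["wrist"];K=p["camera_matrix"];H=p["hand_eye"]
for v in(238,241,246):
  for zz in (-.008,-.0155):
    d=H[:3,:3]@np.array([(281-K[0,2])/K[0,0],-(v-K[1,2])/K[1,1],-1.]);o=H[:3,3]
    print(v,zz,o+d*(zz-o[2])/d[2])
im=cv2.imread("pics/wrist19.png");cv2.imwrite("pics/z20.png",cv2.resize(im[225:300,240:330],None,fx=6,fy=6))
E
```

```text
238 -0.008 [ 0.0182 -0.0005 -0.008 ]
238 -0.0155 [ 0.0212 -0.0005 -0.0155]
241 -0.008 [ 0.0166 -0.0005 -0.008 ]
241 -0.0155 [ 0.0197 -0.0005 -0.0155]
246 -0.008 [ 0.014  -0.0005 -0.008 ]
246 -0.0155 [ 0.0172 -0.0005 -0.0155]
```

View pics/z20.png

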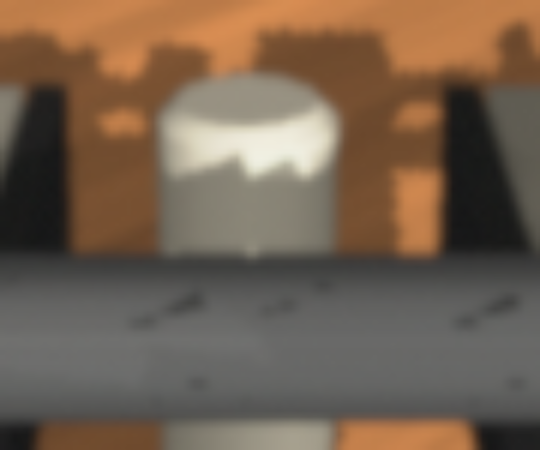

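Call:
play_rows(
  targets=[
    [0, 0, 0, 0, 0, 0, 0.05],
    [0, 0, 0, 0, 0, 0, 0.05],
    [0, 0, 0, 0, 0, 0, 0.05],
    [0, 0, 0, 0, 0, 0, 0.05],
    [0, 0, 0, 0, 0, 0, 0.05],
    [0, 0, 0, 0, 0, 0, 0.05],
  ],
  grip_force=35,
)

```text
t: 17.48
eef_pos: [0.5991, 0.1564, 0.2]
ee_rot: [2.62, -0.524, -0.167]
force: [0.1, -0.1, -0.4]
width: 0.0139
```

```bash
python3 st.py 21
```

```text
t 17.475 pos [0.5991 0.1564 0.2   ] rpy [ 2.6205 -0.5244 -0.167 ] F [ 0.1062 -0.0598 -0.4455] w 0.013909362725069123
grasp in barrel [ 0.112   0.0002 -0.0026] stick dir err (y,z) deg [0.0514 0.0486] turn needed (world rotvec) [-0.002   0.0012 -0.0023] F barrel [-0.1234 -0.0411 -0.4432]
q [ 0.8843  0.3309 -0.6042  0.7887 -1.0753 -0.1688]
```

Call:
play_rows(
  targets=[
    [0, 0, 0, -0.0045, 0.0008, -0.0024, 0.05],
    [0, 0, 0, -0.0053, 0.0009, -0.0028, 0.05],
    [0, 0, 0, -0.0053, 0.0009, -0.0028, 0.05],
    [0, 0, 0, -0.0053, 0.0009, -0.0028, 0.05],
    [0, 0, 0, -0.0053, 0.0009, -0.003, 0.05],
    [0, 0, 0, 0, 0, 0, 0.05],
  ],
)

```text
t: 18.23
eef_pos: [0.5723, 0.1615, 0.1859]
ee_rot: [2.621, -0.526, -0.167]
force: [2.1, -0.7, -0.1]
width: 0.0139
```

```bash
python3 st.py 22
```

```text
t 18.225 pos [0.5723 0.1615 0.1859] rpy [ 2.6213 -0.5259 -0.1667] F [ 2.0575 -0.6933 -0.1403] w 0.013948816086511854
grasp in barrel [ 0.0813  0.0008 -0.0011] stick dir err (y,z) deg [0.0686 0.1318] turn needed (world rotvec) [-0.0025  0.0028 -0.0031] F barrel [ 1.787  -0.3393 -1.1937]
q [ 0.9297  0.3205 -0.6554  0.7794 -1.0642 -0.2241]
```

Call:
play_rows(
  targets=[
    [0, 0, 0, -0.0048, 0.0006, -0.003, 0.05],
    [0, 0, 0, -0.0052, 0.0008, -0.0031, 0.05],
    [0, 0, 0, -0.0052, 0.0009, -0.003, 0.05],
    [0, 0, 0, -0.0052, 0.0009, -0.003, 0.05],
    [0, 0, 0, -0.0035, 0.0006, -0.002, 0.05],
    [0, 0, 0, 0, 0, 0, 0.05],
  ],
)

```text
t: 18.98
eef_pos: [0.5466, 0.1656, 0.1706]
ee_rot: [2.621, -0.526, -0.167]
force: [3.5, 0.2, -0.5]
width: 0.0137
```

```bash
python3 st.py 23
```

```text
t 18.975 pos [0.5466 0.1656 0.1706] rpy [ 2.6213 -0.5256 -0.1666] F [ 3.5267  0.1691 -0.4926] w 0.01373958650262508
grasp in barrel [ 0.0511  0.0005 -0.0014] stick dir err (y,z) deg [0.0731 0.1146] turn needed (world rotvec) [-0.0025  0.0024 -0.0031] F barrel [ 2.7404  0.7567 -2.1509]
q [ 0.9745  0.3153 -0.7029  0.7679 -1.0509 -0.2777]
```

Now small steps until the stop is felt.

Call:
play_rows(
  targets=[
    [0, 0, 0, -0.0026, 0.0004, -0.0015, 0.05],
    [0, 0, 0, -0.0026, 0.0004, -0.0015, 0.05],
    [0, 0, 0, -0.0026, 0.0004, -0.0015, 0.05],
    [0, 0, 0, 0, 0, 0, 0.05],
  ],
)

```text
t: 19.48
eef_pos: [0.5383, 0.1669, 0.1657]
ee_rot: [2.622, -0.526, -0.167]
force: [3.2, -1.1, -1.9]
width: 0.0144
```

```bash
python3 st.py 24
```

```text
t 19.475 pos [0.5383 0.1669 0.1657] rpy [ 2.6216 -0.5255 -0.167 ] F [ 3.1668 -1.0856 -1.8808] w 0.014363676847953146
grasp in barrel [ 0.0415  0.0004 -0.0014] stick dir err (y,z) deg [0.0519 0.1109] turn needed (world rotvec) [-0.0028  0.0024 -0.0029] F barrel [ 1.9207 -0.5406 -3.2807]
q [ 0.9895  0.3141 -0.7174  0.7634 -1.0465 -0.295 ]
```

Call:
play_rows(
  targets=[
    [0, 0, 0, -0.002, 0.0003, -0.0012, 0.05],
    [0, 0, 0, -0.002, 0.0003, -0.0012, 0.05],
  ],
)

```text
t: 19.73
eef_pos: [0.5365, 0.1683, 0.166]
ee_rot: [2.621, -0.53, -0.165]
force: [17.7, -5.3, 8.4]
width: 0.014
```

```bash
python3 st.py 25
```

```text
t 19.725 pos [0.5365 0.1683 0.166 ] rpy [ 2.6208 -0.5304 -0.1649] F [17.6781 -5.3376  8.4004] w 0.013959191993670536
grasp in barrel [ 0.0398  0.0015 -0.0001] stick dir err (y,z) deg [0.1558 0.391 ] turn needed (world rotvec) [-0.0012  0.0071 -0.0046] F barrel [20.0675 -2.3051 -1.886 ]
q [ 0.9958  0.3127 -0.7218  0.7663 -1.0479 -0.3038]
```

Call:
play_rows(
  targets=[
    [0, 0, 0, -0.0015, 0.0002, -0.0009, 0.05],
    [0, 0, 0, -0.001, 0.0001, -0.0006, 0.05],
  ],
)

```text
t: 19.98
eef_pos: [0.5361, 0.169, 0.1674]
ee_rot: [2.621, -0.535, -0.164]
force: [9.6, -3.2, 1.0]
width: 0.014
```

```bash
python3 st.py 26 wrist scene; python3 - <<'E'
import cv2,numpy as np
s=cv2.imread("pics/scene26.png");w=cv2.imread("pics/wrist26.png")
cv2.imwrite("pics/z26.png",np.hstack([cv2.resize(s[120:190,310:380],(500,500)),cv2.resize(w[225:300,240:315],(300,500))]))
E
```

```text
t 19.975 pos [0.5361 0.169  0.1674] rpy [ 2.6205 -0.5352 -0.1641] F [ 9.5731 -3.1543  1.0426] w 0.014038969689707798
grasp in barrel [0.0401 0.0021 0.0013] stick dir err (y,z) deg [0.1943 0.6656] turn needed (world rotvec) [-0.0002  0.0118 -0.0052] F barrel [ 9.152  -1.5084 -4.0801]
q [ 0.9987  0.311  -0.7235  0.7694 -1.0502 -0.3093]
```

View pics/z26.png

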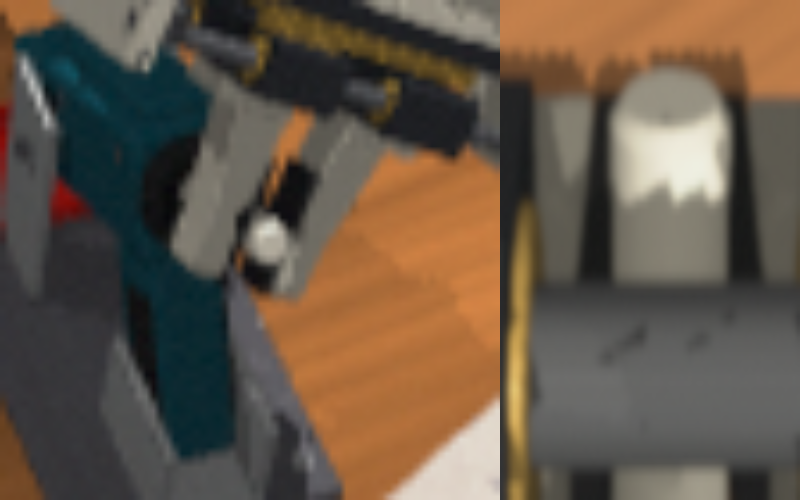

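Call:
play_rows(
  targets=[
    [0, 0, 0, 0, 0, 0, 0.45],
    [0, 0, 0, 0, 0, 0, 0.45],
    [0, 0, 0, 0, 0, 0, 0.45],
    [0, 0, 0, 0, 0, 0, 0.45],
    [0, 0, 0, 0, 0, 0, 0.45],
  ],
)

```text
t: 20.7
eef_pos: [0.535, 0.1681, 0.1668]
ee_rot: [2.619, -0.534, -0.164]
force: [0.0, 0.4, -0.8]
width: 0.0393
```

```bash
python3 st.py 27 wrist; python3 - <<'E'
import cv2,numpy as np
w=cv2.imread("pics/wrist27.png")
cv2.imwrite("pics/z27.png",cv2.resize(w[225:325,220:340],None,fx=5,fy=5))
E
```

```text
t 20.7 pos [0.535  0.1681 0.1668] rpy [ 2.619  -0.5339 -0.1643] F [ 0.0369  0.4363 -0.844 ] w 0.039308095445351035
grasp in barrel [0.0389 0.001  0.0012] stick dir err (y,z) deg [0.1845 0.5893] turn needed (world rotvec) [ 0.0009  0.0103 -0.0042] F barrel [-0.4537  0.4363 -0.7126]
q [ 0.9995  0.3109 -0.7252  0.7676 -1.0505 -0.3094]
```

View pics/z27.png

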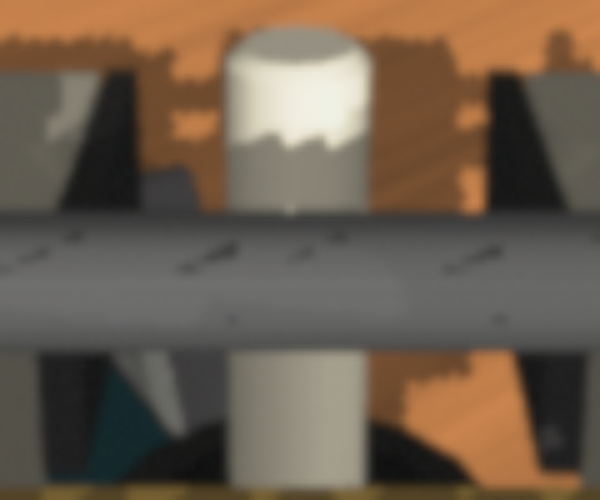

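Call:
play_rows(
  targets=[
    [0, 0, 0, -0.0035, 0.0056, 0.0075, 0.45],
    [0, 0, 0, -0.006, 0.011, 0.015, 0.45],
    [0, 0, 0, -0.004, 0.011, 0.016, 0.45],
    [0, 0, 0, 0, 0.011, 0.018, 0.45],
    [0, 0, 0, 0.01, 0.011, 0.02, 0.45],
    [0, 0, 0, 0.02, 0.01, 0.02, 0.45],
    [0, 0, 0, 0.02, 0.01, 0.02, 0.45],
    [0, 0, 0, 0, 0, 0, 0.45],
    [0, 0, 0, 0, 0, 0, 0.45],
  ],
)

```text
t: 21.88
eef_pos: [0.5697, 0.2424, 0.2901]
ee_rot: [2.621, -0.532, -0.163]
force: [0.6, 0.6, -0.0]
width: 0.0394
```

```bash
python3 st.py 28 wrist scene top; python3 - <<'E'
import cv2,numpy as np
s=cv2.imread("pics/scene28.png")
cv2.imwrite("pics/z28.png",cv2.resize(s[110:180,300:370],None,fx=8,fy=8,interpolation=cv2.INTER_CUBIC))
E
```

```text
t 21.875 pos [0.5697 0.2424 0.2901] rpy [ 2.621  -0.5322 -0.1634] F [ 0.6305  0.596  -0.0378] w 0.039353830313086216
grasp in barrel [0.1194 0.08   0.0972] stick dir err (y,z) deg [0.2331 0.4945] turn needed (world rotvec) [-0.0011  0.0089 -0.0062] F barrel [ 0.4331  0.6931 -0.2937]
q [ 1.0401  0.3031 -0.3947  0.6537 -1.3225 -0.0919]
```

View pics/z28.png

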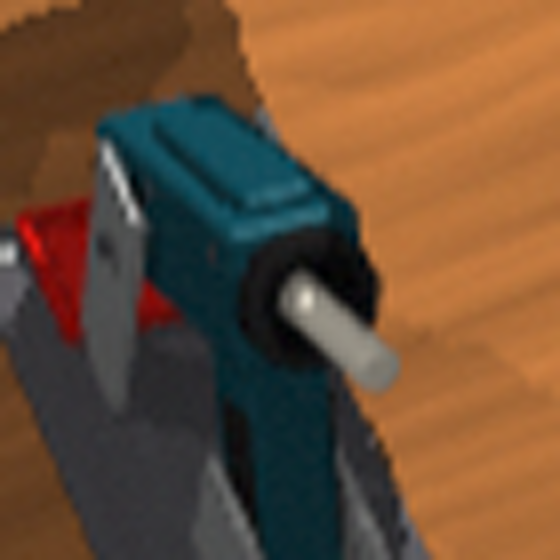

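View pics/wrist28.png

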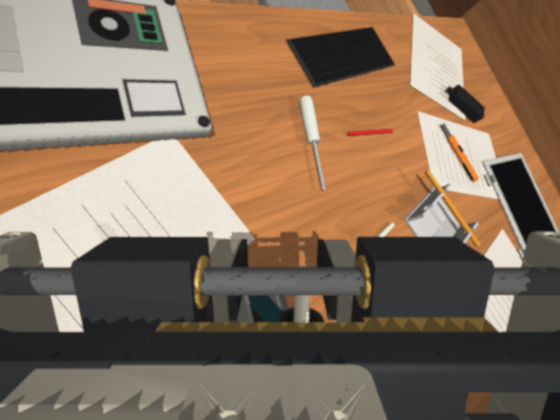

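View pics/top28.png

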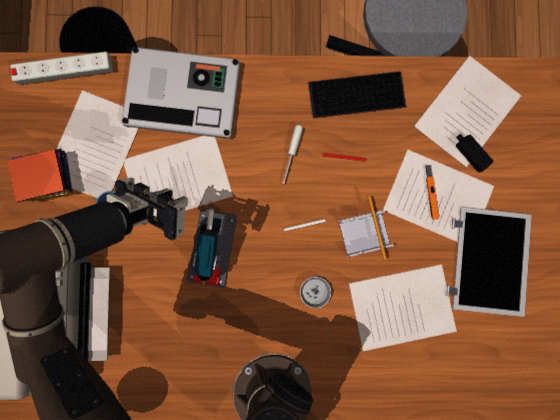

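```bash
python3 -c "
from station import *
print(job_done()); print(get_state()['t'])"
```

```text
the job is handed in; nothing more can be done
None
the job is handed in; nothing more can be done
```

The thick white stick is home in the gun and let go, and the job is handed in. It took about 22 s of the 56 s.

- **Pick-up:** I took the stick from the rest with the jaws partly closed to clear the amber stick.
- **Start:** On the first approach the elbow was nearing its range limit with the stick about 13 mm in. I drew it back out, rolled the gripper 30° about the stick, and started it in again. It was let go about 70 mm in by the wrist camera (the scene camera suggested about 76 mm); half the hole's depth is 72.5 mm.
- **Push home:** I gripped it again about 16 mm from the tail and pushed until the stop was felt. The force rose to about 20 N and further push commands gave no advance. I then opened the jaws and withdrew clear.

**Last checks:**
- After release the outside force was about zero.
- In the last pictures the stick is seated in the hole, with the amber stick, screwdriver and knife looking undisturbed. The mug was mostly hidden behind the gripper in the last top picture, so I did not check it there.
- The stick-out reads about 56 mm in the scene camera and about 58 mm in the wrist camera, against the nominal 55 mm. The wrist reading is 3 mm over. I put that down to calibration error (about 2 mm per camera) because the stop was hard, but I did not confirm it another way.

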